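# Change the batch in a shuttle drilling jig and bolt it

### The job

The last batch in the drilling jig is finished: draw the bolt, pull the shuttle right out, and stand the drilled fittings upright on the floor of the grey tray. Put every blank fitting from the bench down into a nest of its own on the shuttle, push the shuttle fully home under the bush bars, and slide the bolt all the way into its keeper. Leave the other things on the bench where they are.

Things in the scene. Friction and masses are not known exactly. Their poses are not given: they have to be found in the camera images.
- jig: Drilling jig, fixed to the bench: aluminium base plate 160 mm (own x) x 470 mm (own y), 27 mm high on its feet. Origin: on the bench surface, 20 mm to the +y side of the plate's middle; x across the jig, y along it. Two steel guide rails along y carry the shuttle: inner faces at x = +-52 mm, outer at +-67 mm, tops 47 mm above the bench.
- bush_bars (a point): Middle of the slot between the two bush bars, at their top, 70 mm above the bench. The bars lie over the rails for 105 mm to either side along the jig's y, 58 to 70 mm above the bench, 14 to 67 mm off the slot's middle line. Flanges pass under them with 7 mm to spare, lugs through the 28 mm slot; a fitting that rides on its pins would hit them.
- keeper (a point): Middle of the mouth of the brass keeper on the jig's rear (+x) rail, 59 mm above the bench, level with the bolt. The mouth is 18 mm wide, the round-nosed bolt 12 mm thick: it enters only when the shuttle is within about 3 mm of home.
- shuttle (a joint): How far the shuttle is pulled out, m: 0 = fully home at its stop, under the bush bars (as at the start); 0.215 = fully out at its stop. It moves along the jig's +y when pulled out and stays where it is left; about 3 N of friction. With the bolt in the keeper it can move only about 3 mm.
- shuttle_handle (a point): Middle of the cross bar of the shuttle's black bow handle, 88 mm above the bench: a round bar 12 mm thick, 72 mm long along the jig's x, on two legs 45 mm high. Best taken from above, the fingers closing along the jig's y. It moves with the shuttle. 70 mm from the bolt's axis, on the +y side.
- bolt (a joint): How far the barrel bolt is drawn, m: 0 = fully shot, its tip through the 20 mm deep keeper; 0.036 = fully drawn; at the start 0 to 0.005. It lies across the shuttle's tail and rides with it; drawn along the jig's -x, shot along its +x; stays where it is left, about 2 N of friction. Clear of the keeper from about 0.021.
- bolt_knob (a point): Grip point on the bolt's upright red knob, 87 mm above the bench: a round post 17 mm thick, from 66 to 100 mm above the bench, close above the slotted steel barrel (top 65 mm, 69 mm at its mouth 19 mm to the +x side of the knob when shot). It moves with the bolt and the shuttle.
- nest0 (a point): Floor centre of the first nest on the shuttle, the nearest to the bush bars when out; 43 mm above the bench; x, y as the jig's. Takes one fitting, flange's long side along x. Between nests stand round-nosed pins (8 mm thick, 10 mm high, at x = +-24 mm), at its ends fences 8 mm high (inner faces x = +-50 mm): play 2.5 mm each way in y, 5 mm in x. Fully out, all nests are clear of the bars.
- nest1 (a point): The same for the middle nest, 63 mm further along the jig's +y.
- nest2 (a point): The same for the third nest, another 63 mm along +y, next to the bolt (bolt knob 67 mm from its centre).
- tray: Shallow grey tray for the drilled fittings, fixed: outside 190 mm (own x) x 200 mm (own y), walls 4 mm thick and 40 mm high, floor 4 mm above the bench. Origin: centre of its underside.
- drilled1: Aluminium lug fitting, 0.19 kg, standing on its flange of 90 mm (own x) x 50 mm (y) x 8 mm; from the middle rises a flat lug 12 mm thick (x), 44 mm wide (y), to 48 mm above the underside. Origin: centre of the underside, z up; its ends are alike. A drilled fitting: four dark 11 mm holes in its flange; starts in one of the jig's nests under the bush bars. May be absent.
- drilled2: Aluminium lug fitting, 0.19 kg, standing on its flange of 90 mm (own x) x 50 mm (y) x 8 mm; from the middle rises a flat lug 12 mm thick (x), 44 mm wide (y), to 48 mm above the underside. Origin: centre of the underside, z up; its ends are alike. A drilled fitting: four dark 11 mm holes in its flange; starts in one of the jig's nests under the bush bars. May be absent.
- drilled3: Aluminium lug fitting, 0.19 kg, standing on its flange of 90 mm (own x) x 50 mm (y) x 8 mm; from the middle rises a flat lug 12 mm thick (x), 44 mm wide (y), to 48 mm above the underside. Origin: centre of the underside, z up; its ends are alike. A drilled fitting: four dark 11 mm holes in its flange; starts in one of the jig's nests under the bush bars. May be absent.
- blank1: Aluminium lug fitting, 0.19 kg, standing on its flange of 90 mm (own x) x 50 mm (y) x 8 mm; from the middle rises a flat lug 12 mm thick (x), 44 mm wide (y), to 48 mm above the underside. Origin: centre of the underside, z up; its ends are alike. A blank fitting: no holes in its flange; starts on the bench in front of the jig. May be absent.
- blank2: Aluminium lug fitting, 0.19 kg, standing on its flange of 90 mm (own x) x 50 mm (y) x 8 mm; from the middle rises a flat lug 12 mm thick (x), 44 mm wide (y), to 48 mm above the underside. Origin: centre of the underside, z up; its ends are alike. A blank fitting: no holes in its flange; starts on the bench in front of the jig. May be absent.
- blank3: Aluminium lug fitting, 0.19 kg, standing on its flange of 90 mm (own x) x 50 mm (y) x 8 mm; from the middle rises a flat lug 12 mm thick (x), 44 mm wide (y), to 48 mm above the underside. Origin: centre of the underside, z up; its ends are alike. A blank fitting: no holes in its flange; starts on the bench in front of the jig. May be absent.
- air_drill: Orange and black air drill lying on its side, about 230 x 160 mm with its bit; a bystander.
- paste_can: Can of cutting paste with a yellow label, 66 mm thick and 85 mm high; a bystander.
- deburrer: Deburring tool like a screwdriver, blue handle, 160 mm long, lying on the bench; a bystander.
There are look-alikes about, which are no part of the job. What is shaped like the blank1 but blue is not meant. What is shaped like the blank3 but green is not meant.

How it is judged:
On the way, in this order (a step that is already met when the one before it is completed fails the run):
1. the bolt is drawn and the shuttle is pulled right out (value of joint shuttle above 0.205 m and value of joint bolt above 0.015 m), for 0.2 s.
2. with the shuttle out, the drilled fittings stand in the tray and every blank sits down in a nest (value of joint shuttle above 0.17 m and ((distance between blank1 and nest0 below 0.008 m and angle between blank1's own z axis and vertical below 0.07 rad) or (distance between blank1 and nest1 below 0.008 m and angle between blank1's own z axis and vertical below 0.07 rad) or (distance between blank1 and nest2 below 0.008 m and angle between blank1's own z axis and vertical below 0.07 rad)) and ((distance between blank2 and nest0 below 0.008 m and angle between blank2's own z axis and vertical below 0.07 rad) or (distance between blank2 and nest1 below 0.008 m and angle between blank2's own z axis and vertical below 0.07 rad) or (distance between blank2 and nest2 below 0.008 m and angle between blank2's own z axis and vertical below 0.07 rad)) and ((distance between blank3 and nest0 below 0.008 m and angle between blank3's own z axis and vertical below 0.07 rad) or (distance between blank3 and nest1 below 0.008 m and angle between blank3's own z axis and vertical below 0.07 rad) or (distance between blank3 and nest2 below 0.008 m and angle between blank3's own z axis and vertical below 0.07 rad)) and x of drilled1 in the frame of tray between -0.08 and 0.08 m and y of drilled1 in the frame of tray between -0.085 and 0.085 m and z of each of drilled1, drilled2, drilled3 in the frame of tray below 0.015 m and angle between each of drilled1, drilled2, drilled3's own z axis and vertical below 0.1 rad and x of drilled2 in the frame of tray between -0.08 and 0.08 m and y of drilled2 in the frame of tray between -0.085 and 0.085 m and x of drilled3 in the frame of tray between -0.08 and 0.08 m and y of drilled3 in the frame of tray between -0.085 and 0.085 m), for 0.2 s.
3. the loaded shuttle is fully home under the bush bars (value of joint shuttle below 0.004 m and ((distance between blank1 and nest0 below 0.008 m and angle between blank1's own z axis and vertical below 0.07 rad) or (distance between blank1 and nest1 below 0.008 m and angle between blank1's own z axis and vertical below 0.07 rad) or (distance between blank1 and nest2 below 0.008 m and angle between blank1's own z axis and vertical below 0.07 rad)) and ((distance between blank2 and nest0 below 0.008 m and angle between blank2's own z axis and vertical below 0.07 rad) or (distance between blank2 and nest1 below 0.008 m and angle between blank2's own z axis and vertical below 0.07 rad) or (distance between blank2 and nest2 below 0.008 m and angle between blank2's own z axis and vertical below 0.07 rad)) and ((distance between blank3 and nest0 below 0.008 m and angle between blank3's own z axis and vertical below 0.07 rad) or (distance between blank3 and nest1 below 0.008 m and angle between blank3's own z axis and vertical below 0.07 rad) or (distance between blank3 and nest2 below 0.008 m and angle between blank3's own z axis and vertical below 0.07 rad))), for 0.2 s.
4. the bolt is fully shot into its keeper (value of joint shuttle below 0.004 m and value of joint bolt below 0.005 m), for 0.2 s.
At the end, for the whole second after the job is handed in: The shuttle is home (within 4 mm), the bolt is fully shot (within 5 mm of its end), every blank sits upright in a nest on the shuttle (within 8 mm of the nest's centre, down on its floor), every drilled fitting stands upright on the tray's floor, and all are at rest (all of step 4 and ((distance between blank1 and nest0 below 0.008 m and angle between blank1's own z axis and vertical below 0.07 rad) or (distance between blank1 and nest1 below 0.008 m and angle between blank1's own z axis and vertical below 0.07 rad) or (distance between blank1 and nest2 below 0.008 m and angle between blank1's own z axis and vertical below 0.07 rad)) and ((distance between blank2 and nest0 below 0.008 m and angle between blank2's own z axis and vertical below 0.07 rad) or (distance between blank2 and nest1 below 0.008 m and angle between blank2's own z axis and vertical below 0.07 rad) or (distance between blank2 and nest2 below 0.008 m and angle between blank2's own z axis and vertical below 0.07 rad)) and ((distance between blank3 and nest0 below 0.008 m and angle between blank3's own z axis and vertical below 0.07 rad) or (distance between blank3 and nest1 below 0.008 m and angle between blank3's own z axis and vertical below 0.07 rad) or (distance between blank3 and nest2 below 0.008 m and angle between blank3's own z axis and vertical below 0.07 rad)) and x of drilled1 in the frame of tray between -0.08 and 0.08 m and y of drilled1 in the frame of tray between -0.085 and 0.085 m and z of each of drilled1, drilled2, drilled3 in the frame of tray below 0.015 m and angle between each of drilled1, drilled2, drilled3's own z axis and vertical below 0.1 rad and x of drilled2 in the frame of tray between -0.08 and 0.08 m and y of drilled2 in the frame of tray between -0.085 and 0.085 m and x of drilled3 in the frame of tray between -0.08 and 0.08 m and y of drilled3 in the frame of tray between -0.085 and 0.085 m and linear speed of each of blank1, blank2, blank3, drilled1, drilled2, drilled3 below 0.03 m/s); the robot touches nothing.
It fails at once if the air drill is disturbed (moved more than 40 mm) (distance of air_drill from where it was at the start of the episode above 0.04 m).
It fails at once if the can of cutting paste is disturbed (moved more than 40 mm) (distance of paste_can from where it was at the start of the episode above 0.04 m).
It fails at once if the deburring tool is disturbed (moved more than 40 mm) (distance of deburrer from where it was at the start of the episode above 0.04 m).
Of drilled1, drilled2, drilled3 only 2 to 3 are there at a start; the rules pass over those that are not, and their reading is None.
Of blank1, blank2, blank3 only 2 to 3 are there at a start; the rules pass over those that are not, and their reading is None.
At some moment in a run one of blank1, blank2, blank3 may be knocked a few centimetres aside while the robot is not near it.
It also fails if it takes over 210 s, if anything falls off the work surface, if the arm or the gripper's body presses on something with over 40 N, if the wrist force passes 120 N, or if a joint passes its speed limit or range.

### The arm

A 7-joint arm with a two-finger parallel gripper is mounted at the origin on the work surface. World frame = base frame: x ahead of the robot, y to its left, z up, the work surface at z = 0. Lengths are in m, angles in rad, forces in N, time in s.
With the tool pointing down it reaches from about 0.4 to 0.925 m from the base axis. Payload 4.1 kg.
Tool frame: the origin (TCP) lies midway between the tips of the shut fingers; the grasp point (between the pads) lies 19 mm behind it (grip_depth is the distance from the TCP to the grasp point, in m); z points along the fingers, y is the line along which they close (so a half turn about z gives the same grasp; the last joint's range is limited). The gripper opens to 85 mm and grips with 20 to 120 N. Pads are 22 mm wide; open, the fingers measure 114 mm over their backs; the gripper's body (76 mm by 85 mm) begins 54 mm behind the grasp point. The pads swing forward as they close: fully open they stand 13 mm farther back than shut.
Start: joints at [1.163, 0.398, 0.045, 1.537, -0.019, 1.207, -0.051], TCP at [0.198, -0.619, 0.203] pointing down, gripper open.
Joint ranges: [-2.82, 2.82], [-0.49, 2.23], [-1.37, 1.46], [0, 2.46], [-1.36, 4.5], [0.23, 2], [-2.94, 2.94]. Speed limits (rad/s): [2.57, 2.57, 3.14, 3.14, 3.14, 3.14, 3.14].

### API

Orientations are given as a unit quaternion [x, y, z, w].
In Python, from rig import get_obs, grab_frame, camera_params, sign_off, find_in, silhouettes, grip_depth gives the robot as it stands.
- The arm moves only by the shell command python3 -m creep 'ROWS' [FORCE]. ROWS is JSON, a list of rows, each a list of 3 entries, a list of its own where there are three numbers: the shift along the world's x, y, z in mm, then the turn about the world's z in rad, then the opening, from 0 (shut) to 1 (fully open). A call has 1 to 10 rows; each row shifts and turns the commanded pose from where the row before left it; what a row does not reach is not made up. A row lasts 1/10 s, in which the tool goes at most 50 mm and 8.59 degrees, less where a joint would pass 70% of its speed; a pose out of reach is approached as far as the arm can. A call with a gripper value outside its range is refused whole. The fingers move at their own pace and stop on an object; FORCE is the grip in N (left out, the last holds). Time passes only in rows, so rows that do not move let the fingers close. It gives the time, the measured TCP pose, the force, the opening and the grip force at its end, in the units of the state.
- get_obs(): the state, without advancing time (a new reading comes with each control period).
- grab_frame(name): name is "side" or "top" or "wrist"; returns (picture, depth): 420x560x3 uint8, blue, green, red; 420x560 float32, m along the optical axis (not along the pixel's ray), 0 where there is no reading.
- camera_params(name): a dict with "K" (3x3 intrinsics, pixels), "dist" ([k1, k2, p1, p2, k3] as OpenCV has them; the pictures are not rectified), "xyz" and "attitude" of the camera in the world. Camera axes: x right, y down, z forward; pixel columns grow to the right and rows downward; lengths in m; the calibration is good to about 2 mm. A picture is of the moment at which its call begins: read the wrist's pose just before it. camera_params takes no time and is no camera call; for the wrist camera it gives the pose at the moment of the call.
- sign_off(): hands the job in; it is judged then, once.
Trained networks look in the newest picture that a camera, given by its name, has taken for a name from the list of things; names that differ only in an ending like _2 or _b are one class to them, and where a whole thing is asked for, a point or a joint stands for the part that bears it (a point fixed in the world has none). Each returns a list of dicts, best first, with "p" (0 to 1); they miss things now and then, are a little off and sometimes report something else, mostly with a low value. They report only what shows in the picture. A call takes as long as a camera call. They do not tell look-alikes from the thing itself.
- find_in(camera, name): "at" ([x, y, z] in m, in the coordinates of the camera as it stood for that picture, good to about 4 mm: the middle of the surface that is visible of it).
- silhouettes(camera, name): "region" (420x560 bool, what is visible of it).
The state is a dict: "time": time; "joints": joint angles; "qvel": joint speeds; "joint_torque": joint torques, N m; "eef_pos": TCP position; "eef_rot": TCP orientation; "ft_force": force on the tool from outside, world axes, zero at the start; "wrist_torque": the same for the moment, N m; "width": finger opening in m; "grasp_force": force on a finger pad.
Only numpy, scipy, OpenCV 4.12 (cv2) and the standard library are available. Lean on these libraries where they do the work, as an engineer would, in place of code of your own. Each camera call takes 0.05 s, during which the arm holds its last target. There are 200 camera calls.

## Working session

There is one attempt and no reset: what is moved stays moved. The work goes in short steps, Python scripts to look and compute and a shell command to move; the robot and the scene stay as the last step left them, time stands still between calls to the robot, and variables do not carry over. Pictures are saved under pics/ and viewed, at most 14 in all, crops included, and the job is handed in when it is done.

```bash
ls; mkdir -p pics
cat > h.py <<'E'
import numpy as np, cv2
from scipy.spatial.transform import Rotation as R
from rig import *
def cam(n):
    c=camera_params(n); a=np.array(c["attitude"],float)
    M=a if a.shape==(3,3) else R.from_quat(a).as_matrix()
    return np.array(c["K"]),np.array(c["dist"]),M,np.array(c["xyz"])
def cloud(n,d,c=None):
    K,D,M,t=c or cam(n)
    v,u=np.mgrid[0:d.shape[0],0:d.shape[1]]
    p=cv2.undistortPoints(np.stack([u,v],-1).reshape(-1,1,2).astype(float),K,D).reshape(d.shape+(2,))
    P=np.concatenate([p*d[...,None],d[...,None]],-1)
    return P@M.T+t
def W(n,at,c=None):
    K,D,M,t=c or cam(n); return M@np.array(at)+t
E
python3 - <<'E'
from h import *
print(camera_params("top"),camera_params("side"),grip_depth if not callable(grip_depth) else grip_depth())
for n in ["top","side"]:
    im,d=grab_frame(n); cv2.imwrite(f"pics/{n}0.png",im); np.save(f"{n}0.npy",d)
    if n=="top":
        P=cloud(n,d); np.save("top0P.npy",P)
        for k in ["jig","bolt_knob","shuttle_handle","tray","drilled1","blank1","air_drill","paste_can","deburrer","keeper","nest0","bush_bars"]:
            try: print(k,[(round(o["p"],2),W(n,o["at"]).round(3).tolist()) for o in find_in(n,k)])
            except Exception as e: print(k,e)
E
```

```text
pics
{'K': array([[402.50079788,   0.        , 281.84262124],
       [  0.        , 402.50079788, 213.585236  ],
       [  0.        ,   0.        ,   1.        ]]), 'dist': array([0.01996382, 0.        , 0.        , 0.        , 0.        ]), 'xyz': array([ 0.43976107, -0.0046932 ,  1.03817551]), 'attitude': array([ 0.71268411, -0.70054393,  0.02808256, -0.02304203])} {'K': array([[517.70949803,   0.        , 276.77779083],
       [  0.        , 517.70949803, 202.02474945],
       [  0.        ,   0.        ,   1.        ]]), 'dist': array([-0.12855764,  0.        ,  0.        ,  0.        ,  0.        ]), 'xyz': array([-0.04174588,  0.84883331,  0.8612209 ]), 'attitude': array([-0.22587926,  0.86512904, -0.43027263,  0.12407971])} 0.0187
jig [(0.67, [0.603, -0.15, 0.046]), (0.65, [0.444, -0.07, 0.01]), (0.25, [0.609, -0.129, 0.047])]
bolt_knob [(0.54, [0.602, -0.15, 0.063])]
shuttle_handle [(0.87, [0.609, -0.123, 0.043])]
tray [(0.66, [0.467, 0.374, 0.006])]
drilled1 [(0.83, [0.614, -0.272, 0.077]), (0.72, [0.628, -0.34, 0.073]), (0.6, [0.611, -0.214, 0.071])]
blank1 [(0.92, [0.441, 0.121, 0.009]), (0.9, [0.319, 0.128, 0.008]), (0.76, [0.444, -0.067, 0.01]), (0.71, [0.43, -0.226, 0.011]), (0.69, [0.281, 0.252, 0.008])]
air_drill [(0.97, [0.446, -0.422, 0.032]), (0.36, [0.609, -0.123, 0.047])]
paste_can [(0.97, [0.688, 0.242, 0.083]), (0.27, [0.608, -0.214, 0.071])]
deburrer [(0.62, [0.677, 0.369, 0.023]), (0.52, [0.607, -0.127, 0.042]), (0.39, [0.686, 0.242, 0.084])]
keeper [(0.77, [0.602, -0.155, 0.049])]
nest0 [(0.96, [0.609, -0.13, 0.04])]
bush_bars [(0.78, [0.602, -0.149, 0.052])]
```

View pics/top0.png

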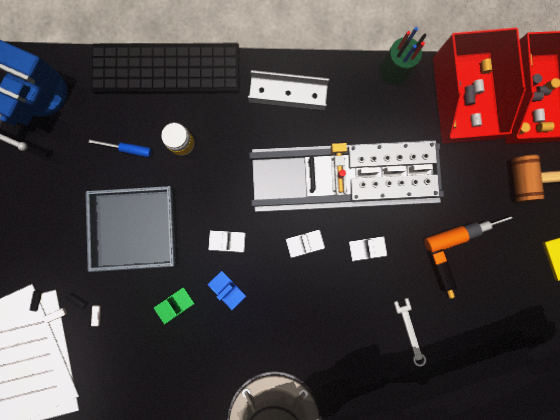

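View pics/side0.png

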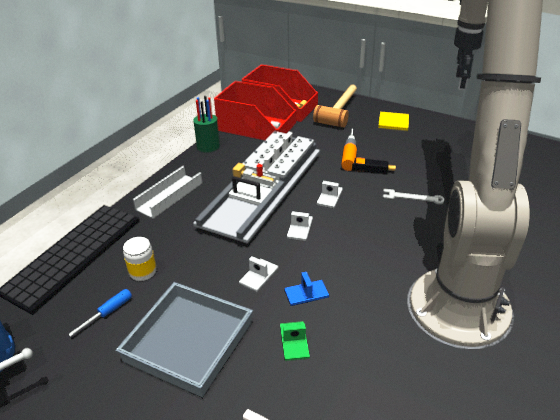

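Top view: jig at cols 250–440, rows 145–208. Handle is at (312,174), red knob (341,173), keeper (340,148), and three drilled lugs lie in the slot at (369,172), (394,170), (420,169). White blanks are at (227,241), (305,243), (368,248); blue (226,290) and green (173,305) are look-alikes. Tray is at (130,228). The side view agrees.

```bash
cat >> h.py <<'E'
def blob(P,lo,hi,c,r,mask=None):
    m=(P[...,2]>lo)&(P[...,2]<hi)&(np.hypot(P[...,0]-c[0],P[...,1]-c[1])<r)
    if mask is not None: m&=mask
    q=P[m]
    if len(q)<8: return None
    (cx,cy),(w,h),a=cv2.minAreaRect((q[:,:2]*1000).astype(np.float32))
    if w<h: w,h,a=h,w,a+90
    a=(a+90)%180-90
    return dict(n=len(q),c=(round(cx/1000,4),round(cy/1000,4)),med=np.median(q,0).round(4).tolist(),size=(round(w,1),round(h,1)),long_deg=round(a,1))
E
python3 - <<'E'
from h import *
im=cv2.imread("pics/top0.png"); P=np.load("top0P.npy")
b,g,r=[im[...,i].astype(int) for i in range(3)]
print("knob",blob(P,.06,.11,(.60,-.155),.06,(r>120)&(g<70)&(b<70)))
print("handle",blob(P,.07,.1,(.605,-.08),.06))
print("bars",blob(P,.064,.078,(.61,-.27),.16))
print("base/rails",blob(P,.02,.05,(.6,-.15),.3,P[...,0]>.5))
for c in [(.441,.121),(.444,-.067),(.43,-.226)]:
    print("lug",blob(P,.03,.06,c,.06)); print("fl",blob(P,.004,.02,c,.06,(b>120)))
print("tray",blob(P,.03,.05,(.467,.374),.18)); print("trayfl",blob(P,-.01,.02,(.467,.374),.08))
# bench level
print(np.median(P[230:260,180:200,2]), np.median(P[...,2][(P[...,1]<.0)&(P[...,1]>-.2)&(P[...,0]>.3)&(P[...,0]<.38)]))
# handle raw pixel
for c in [(369,172),(394,170),(420,169),(312,174)]: print(P[c[1],c[0]].round(3))
print(get_obs())
E
```

```text
knob {'n': 24, 'c': (0.606, -0.1495), 'med': [0.6081, -0.1507, 0.101], 'size': (13.8, 12.6), 'long_deg': 4.0}
handle {'n': 180, 'c': (0.613, -0.089), 'med': [0.6057, -0.0803, 0.0938], 'size': (74.2, 69.0), 'long_deg': -51.2}
bars {'n': 4080, 'c': (0.6193, -0.259), 'med': [0.6242, -0.2704, 0.0713], 'size': (256.5, 137.5), 'long_deg': -87.8}
base/rails {'n': 6656, 'c': (0.7055, -0.1763), 'med': [0.604, -0.0611, 0.0304], 'size': (504.7, 344.1), 'long_deg': -86.2}
lug {'n': 104, 'c': (0.443, 0.1291), 'med': [0.4418, 0.1287, 0.0486], 'size': (42.3, 12.5), 'long_deg': -2.6}
fl {'n': 557, 'c': (0.4426, 0.1293), 'med': [0.4423, 0.1199, 0.0091], 'size': (89.7, 49.7), 'long_deg': 87.4}
lug {'n': 97, 'c': (0.4398, -0.0703), 'med': [0.4401, -0.0694, 0.0485], 'size': (43.6, 12.1), 'long_deg': 17.1}
fl {'n': 576, 'c': (0.44, -0.0711), 'med': [0.4398, -0.0666, 0.0091], 'size': (90.2, 49.4), 'long_deg': -73.4}
lug {'n': 117, 'c': (0.4299, -0.2305), 'med': [0.4305, -0.2287, 0.0482], 'size': (42.9, 12.7), 'long_deg': 9.6}
fl {'n': 537, 'c': (0.43, -0.2315), 'med': [0.4299, -0.2219, 0.0092], 'size': (9
[... 414 characters left out ...]
'joints': array([ 1.16301512,  0.39836549,  0.04509106,  1.53659553, -0.0186776 ,
        1.20691028, -0.05068865]), 'qvel': array([-0.00123603,  0.00075065, -0.00117583, -0.00070864, -0.00030456,
        0.00090157, -0.00047554]), 'joint_torque': array([ 2.39600931e-04, -4.74872875e+01,  1.36296283e+00, -2.54463816e+01,
        1.17653143e-02,  6.63940373e-04, -4.08643359e-06]), 'eef_pos': array([ 0.1975719 , -0.61928516,  0.20307085]), 'eef_rot': array([ 9.88097644e-01,  1.53827956e-01, -5.68132859e-07,  7.31643027e-05]), 'ft_force': array([0.21573423, 0.55868664, 0.35332087]), 'wrist_torque': array([ 0.01286292, -0.0047494 , -0.0246795 ]), 'grasp_force': 0.0, 'width': 0.08532024445685439}
```

Run:
```python
from h import *
im=cv2.imread("pics/top0.png"); P=np.load("top0P.npy")
print("handle",blob(P,.085,.1,(.605,-.08),.045))
X,Y,Z=P[...,0],P[...,1],P[...,2]
m=(Z>.064)&(Z<.078)&(Y<-.17)&(Y>-.39)&(X>.53)&(X<.70)
print("bars",blob(P,.064,.078,(.61,-.28),.2,m))
for side,(lo,hi) in {"rear":(.65,.7),"front":(.52,.57)}.items():
    m=(abs(Z-.048)<.005)&(Y>-.14)&(Y<.06)&(X>lo)&(X<hi)
    q=P[m]; a=np.polyfit(q[:,1],q[:,0],1); print(side,len(q),a,q[:,0].min(),q[:,0].max(), "ang",np.degrees(np.arctan(-a[0])))
m=(abs(Z-.028)<.006)&(Y<.1)&(Y>-.45)&(X>.5)&(X<.72)
print("base",blob(P,.018,.056,(.6,-.16),.3,(Z<.055)&(X>.515)&(X<.705)&(Y<.1)&(Y>-.42)))
print("lugs",[blob(P,.083,.1,c,.04) for c in [(.61,-.215),(.617,-.276),(.62,-.337)]])
m=(Z>.035)&(Z<.045)&(abs(X-.47)<.12)&(abs(Y-.37)<.12)
for nm,mm in dict(xlo=m&(X<.385),xhi=m&(X>.55)).items():
    q=P[mm];print(nm,len(q),q[:,:2].mean(0).round(4),np.degrees(np.arctan(np.polyfit(q[:,1],q[:,0],1)[0])))
for nm,mm in dict(ylo=m&(Y<.295),yhi=m&(Y>.45)).items():
    q=P[mm];print(nm,len(q),q[:,:2].mean(0).round(4),np.degrees(np.arctan(np.polyfit(q[:,0],q[:,1],1)[0])))
```

```text
handle {'n': 171, 'c': (0.606, -0.0802), 'med': [0.6058, -0.0802, 0.094], 'size': (81.3, 11.8), 'long_deg': 4.1}
bars {'n': 3762, 'c': (0.6204, -0.2801), 'med': [0.615, -0.2797, 0.0713], 'size': (212.4, 134.4), 'long_deg': -86.4}
rear 542 [-0.03223286  0.66085858] 0.6500918013115389 0.6797156798162779 ang 1.8461679289259898
front 589 [-0.10625752  0.54243058] 0.5315022250236743 0.5698862038679012 ang 6.065348688435547
base {'n': 6657, 'c': (0.6132, -0.1688), 'med': [0.5993, -0.0686, 0.0312], 'size': (477.7, 160.9), 'long_deg': -86.2}
lugs [{'n': 107, 'c': (0.616, -0.217), 'med': [0.6155, -0.2155, 0.0918], 'size': (44.0, 12.5), 'long_deg': -85.4}, {'n': 112, 'c': (0.6204, -0.2709), 'med': [0.6203, -0.2805, 0.0917], 'size': (68.5, 12.1), 'long_deg': -86.8}, {'n': 123, 'c': (0.6251, -0.3321), 'med': [0.625, -0.3403, 0.0914], 'size': (69.4, 12.5), 'long_deg': -85.5}]
xlo 289 [0.3756 0.3684] -3.2067717614252165
xhi 322 [0.5638 0.3643] -3.1882505098785865
ylo 375 [0.4715 0.268 ] 2.3543112469011116
yhi 356 [0.4666 0.4638] 3.49026628454362
```

```bash
python3 -m creep '[[[32,36,0],0.13,1],[[32,36,0],0.13,1],[[32,36,0],0.13,1],[[32,36,0],0.13,1],[[32,36,0],0.13,1],[[32,36,0],0.13,1],[[32,36,0],0.13,1],[[32,36,0],0.13,1],[[32,36,0],0.13,0.7],[[32,36,0],0.13,0.5]]' 60
python3 -m creep '[[[41,54,0],0.03,0.5],[[41,50,0],0,0.5],[[0,0,0],0,0.5],[[0,0,0],0,0.5]]'
```

```text
time: 1.7
eef_pos: [0.5187, -0.2579, 0.2035]
eef_rot: [0.692, 0.722, 0.0, 0.001]
ft_force: [0.9, -0.3, 0.6]
width: 0.0588
grasp_force: 0.0
time: 2.1
eef_pos: [0.5802, -0.1791, 0.203]
eef_rot: [0.681, 0.732, 0.0, -0.0]
ft_force: [0.1, -0.9, 0.3]
width: 0.0429
grasp_force: 0.0
```

Run:
```python
from h import *
c=cam("wrist"); im,d=grab_frame("wrist"); cv2.imwrite("pics/w1.png",im); P=cloud("wrist",d,c)
b,g,r=[im[...,i].astype(int) for i in range(3)]
print("knob",blob(P,.066,.11,(.608,-.15),.05,(r>100)&(g<80)&(b<80)))
print("knobtop",blob(P,.094,.11,(.608,-.15),.03))
print("handle",blob(P,.085,.1,(.605,-.08),.045))
print("lug",blob(P,.083,.1,(.615,-.216),.03))
print(P[...,2][d>0].min(),get_obs()["eef_pos"])
```

```text
knob {'n': 71, 'c': (0.6046, -0.1506), 'med': [0.6032, -0.1489, 0.0962], 'size': (16.1, 12.4), 'long_deg': -86.5}
knobtop {'n': 234, 'c': (0.6068, -0.1502), 'med': [0.6064, -0.15, 0.0989], 'size': (15.4, 15.2), 'long_deg': -40.4}
handle {'n': 1150, 'c': (0.6061, -0.0804), 'med': [0.6063, -0.0809, 0.0922], 'size': (82.3, 12.2), 'long_deg': 2.8}
lug {'n': 507, 'c': (0.6156, -0.2162), 'med': [0.6153, -0.2147, 0.0899], 'size': (43.6, 12.4), 'long_deg': -86.6}
-0.7606970474485382 [ 0.57927668 -0.18126765  0.2028956 ]
```

View pics/w1.png

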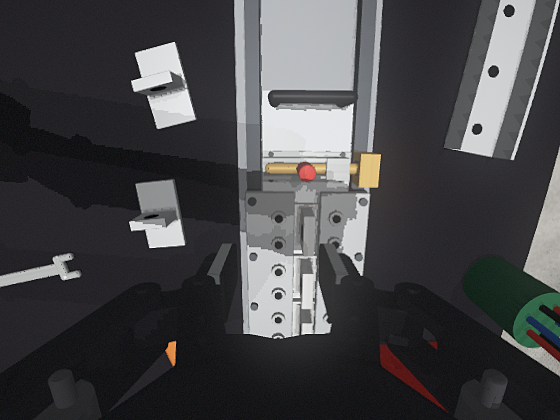

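Wrist view: knob (307,172), handle bar (312,98), brass keeper (370,170), lugs in the slot below the knob. All agree with the top camera. I'll grip the knob and draw it.

```bash
python3 -m creep '[[[14,16,-20],0,0.5],[[13.5,15,-27],0,0.5],[[0,0,-40],0,0.5],[[0,0,-30],0,0.5],[[0,0,-9],0,0.4],[[0,0,0],0,0],[[0,0,0],0,0],[[0,0,0],0,0],[[0,0,0],0,0]]' 60
python3 -m creep '[[[-8,-0.5,0],0,0],[[-8,-0.5,0],0,0],[[-8,-0.5,0],0,0],[[-8,-0.5,0],0,0],[[-4,-0.5,0],0,0],[[0,0,0],0,0]]'
```

```text
time: 3.05
eef_pos: [0.6082, -0.1502, 0.0788]
eef_rot: [0.683, 0.731, 0.001, 0.001]
ft_force: [0.3, -0.2, 0.2]
width: 0.0002
grasp_force: 0.0
time: 3.65
eef_pos: [0.5702, -0.1527, 0.0771]
eef_rot: [0.683, 0.731, -0.0, 0.0]
ft_force: [0.6, -0.5, -0.2]
width: 0.0002
grasp_force: 0.0
```

Run:
```python
from h import *
im,d=grab_frame("side"); P=cloud("side",d)
cv2.imwrite("pics/s1.png",cv2.resize(im[100:260,170:380],None,fx=3.5,fy=3.5))
b,g,r=[im[...,i].astype(int) for i in range(3)]
print("knob",blob(P,.066,.11,(.6,-.15),.07,(r>100)&(g<80)&(b<80)))
```

```text
knob {'n': 67, 'c': (0.6052, -0.147), 'med': [0.6022, -0.1459, 0.0861], 'size': (17.8, 16.0), 'long_deg': 3.7}
```

View pics/s1.png

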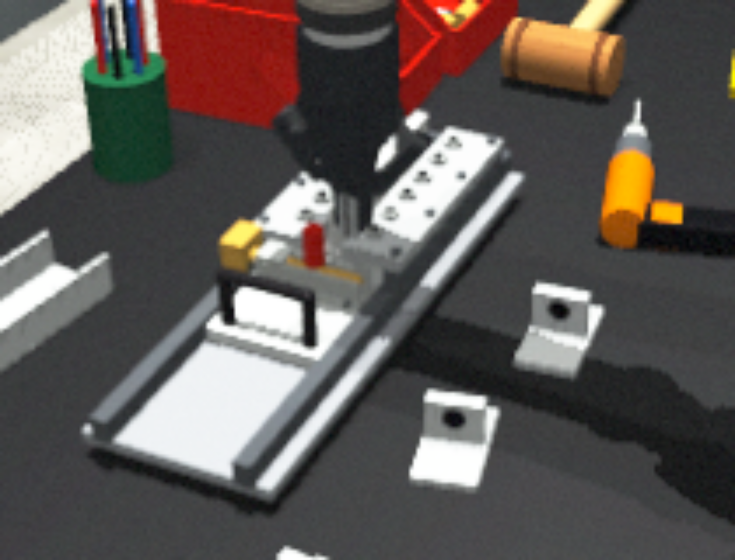

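Crop: the red knob (313,245) is still up and undrawn, the shut fingers are behind it at about (350,230). I need to see where the TCP really is.

Run:
```python
from h import *
def proj(n,p,c=None):
    K,D,M,t=c or cam(n); q=M.T@(np.array(p)-t); return cv2.projectPoints(q[None],np.zeros(3),np.zeros(3),K,D)[0].ravel().round(1)
o=get_obs(); print(o["eef_pos"],o["width"])
for p in [o["eef_pos"],(.606,-.15,.1),(.606,-.08,.088)]:
    q=proj("side",p); print(q,((q-[170,100])*3.5).round())
print("wrist TCP px",proj("wrist",o["eef_pos"]))
c=cam("wrist"); im,d=grab_frame("wrist"); P=cloud("wrist",d,c)
cv2.imwrite("pics/w2.png",im)
b,g,r=[im[...,i].astype(int) for i in range(3)]
print("knob",blob(P,.066,.11,(.6,-.15),.07,(r>100)&(g<80)&(b<80)))
im,d=grab_frame("side"); P=cloud("side",d); cols=np.s_[150:172,255:290]
print(P[166,262:280:2].round(3))
```

```text
[ 0.57085306 -0.15249101  0.07713993] -4.4719925978801445e-05
[270.5 174.6] [352. 261.]
[258.7 164.7] [310. 226.]
[245.1 181.2] [263. 284.]
wrist TCP px [276.5 239.1]
knob {'n': 552, 'c': (0.607, -0.15), 'med': [0.6068, -0.1499, 0.0991], 'size': (15.4, 15.0), 'long_deg': -9.5}
[[ 0.627 -0.2    0.061]
 [ 0.619 -0.198  0.065]
 [ 0.576 -0.14   0.111]
 [ 0.572 -0.144  0.11 ]
 [ 0.565 -0.142  0.112]
 [ 0.559 -0.142  0.114]
 [ 0.588 -0.201  0.072]
 [ 0.579 -0.197  0.077]
 [ 0.575 -0.2    0.077]]
```

View pics/w2.png

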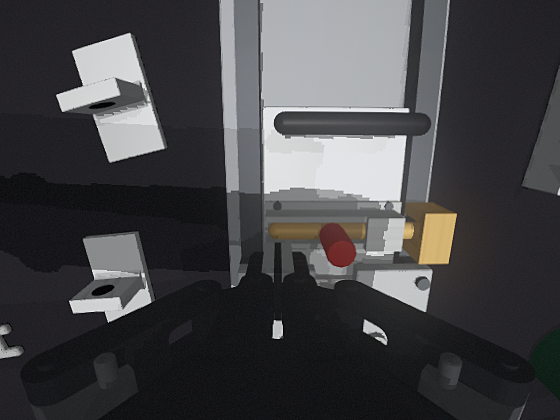

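Wrist view: knob (337,245) is untouched, fingers shut left of it, tips at rows 250–280. The tips may be higher than the reported TCP, so I'll check their lowest point.

Run:
```python
from h import *
im,d=grab_frame("side"); P=cloud("side",d)
m=(np.hypot(P[...,0]-.571,P[...,1]+.1525)<.03)&(P[...,2]>.07)&(d>0)
for v in range(150,182,2):
    u=np.where(m[v])[0]
    if len(u): print(v,u.min(),u.max(),P[v,u].mean(0).round(3),im[v,u].mean(0).round(0))
```

```text
150 259 278 [ 0.569 -0.144  0.16 ] [35. 32. 30.]
152 259 276 [ 0.569 -0.142  0.155] [64. 63. 60.]
154 264 277 [ 0.563 -0.143  0.15 ] [45. 43. 40.]
156 264 277 [ 0.565 -0.145  0.142] [70. 71. 69.]
158 264 275 [ 0.569 -0.146  0.134] [78. 79. 75.]
160 265 275 [ 0.566 -0.145  0.13 ] [64. 63. 61.]
162 265 275 [ 0.567 -0.146  0.122] [71. 70. 67.]
164 265 274 [ 0.567 -0.143  0.118] [82. 82. 80.]
166 260 272 [ 0.576 -0.144  0.108] [ 81.  82. 105.]
168 260 271 [ 0.587 -0.147  0.097] [ 57.  60. 128.]
170 260 260 [ 0.598 -0.144  0.089] [ 12.  22. 126.]
172 260 278 [ 0.59  -0.156  0.078] [ 57.  62. 125.]
174 261 262 [ 0.598 -0.15   0.072] [ 31.  36. 120.]
```

Run:
```python
from h import *
c=cam("wrist"); im,d=grab_frame("wrist"); P=cloud("wrist",d,c)
print("cam",c[3],"tcp",get_obs()["eef_pos"])
for v in range(236,300,4): print(v,[ (P[v,u].round(3).tolist()) for u in (258,278,296)])
im,d=grab_frame("side"); P=cloud("side",d)
for v in range(164,178,1): print(v,[P[v,u].round(3).tolist() for u in (267,270,273)])
```

```text
cam [ 0.56761604 -0.08729374  0.24734361] tcp [ 0.57140607 -0.15216439  0.07705929]
236 [[0.558, -0.163, 0.045], [0.573, -0.155, 0.065], [0.585, -0.154, 0.064]]
240 [[0.559, -0.166, 0.046], [0.573, -0.16, 0.058], [0.585, -0.159, 0.057]]
244 [[0.559, -0.169, 0.046], [0.572, -0.141, 0.112], [0.585, -0.16, 0.064]]
248 [[0.559, -0.172, 0.047], [0.572, -0.142, 0.117], [0.585, -0.163, 0.064]]
252 [[0.562, -0.146, 0.113], [0.572, -0.141, 0.122], [0.581, -0.145, 0.111]]
256 [[0.562, -0.146, 0.117], [0.572, -0.142, 0.125], [0.58, -0.144, 0.119]]
260 [[0.563, -0.146, 0.122], [0.572, -0.142, 0.13], [0.58, -0.145, 0.121]]
264 [[0.563, -0.146, 0.127], [0.572, -0.141, 0.135], [0.58, -0.145, 0.126]]
268 [[0.563, -0.146, 0.131], [0.572, -0.142, 0.137], [0.58, -0.145, 0.13]]
272 [[0.564, -0.141, 0.143], [0.572, -0.142, 0.141], [0.578, -0.14, 0.144]]
276 [[0.564, -0.14, 0.149], [0.572, -0.143, 0.142], [0.578, -0.139, 0.149]]
280 [[0.564, -0.14, 0.152], [0.572, -0.145, 0.143], [0.578, -0.139, 0.152]]
284 [[0.564, -0.141, 0.153], [0.572, -0.147, 0.142], [0.578, -0.14, 0.153]]
288 [[0.564, -0.141, 0.156]
[... 564 characters left out ...]
 -0.195, 0.069]]
169 [[0.606, -0.192, 0.062], [0.593, -0.187, 0.069], [0.587, -0.192, 0.067]]
170 [[0.597, -0.177, 0.07], [0.59, -0.182, 0.069], [0.582, -0.185, 0.07]]
171 [[0.597, -0.177, 0.067], [0.588, -0.178, 0.069], [0.58, -0.181, 0.07]]
172 [[0.597, -0.176, 0.064], [0.586, -0.175, 0.068], [0.578, -0.178, 0.069]]
173 [[0.595, -0.174, 0.062], [0.586, -0.174, 0.065], [0.577, -0.176, 0.066]]
174 [[0.608, -0.195, 0.042], [0.585, -0.173, 0.062], [0.578, -0.178, 0.062]]
175 [[0.607, -0.192, 0.041], [0.596, -0.191, 0.045], [0.58, -0.18, 0.057]]
176 [[0.589, -0.162, 0.061], [0.58, -0.165, 0.062], [0.589, -0.196, 0.041]]
177 [[0.589, -0.163, 0.058], [0.579, -0.163, 0.06], [0.569, -0.163, 0.064]]
```

Both cameras put the shut tips at z≈0.107 while the reported TCP is 0.077. So the real tips stand about 30 mm behind the TCP, which is why the fingers closed just above the knob. I'll go lower in careful steps, watching the force.

```bash
python3 -m creep '[[[0,0,25],0,0],[[0,0,0],0,0.5],[[18,1.2,0],0,0.5],[[18,1.2,0],0,0.5],[[0,0,0],0,0.5],[[0,0,-25],0,0.5],[[0,0,-13],0,0.5],[[0,0,0],0,0.5]]'
python3 -m creep '[[[0,0,-6],0,0.5],[[0,0,-6],0,0.5],[[0,0,0],0,0.5],[[0,0,0],0,0.5]]'
```

```text
time: 4.75
eef_pos: [0.6041, -0.1497, 0.0612]
eef_rot: [0.683, 0.731, -0.002, -0.003]
ft_force: [-0.6, -0.0, 0.2]
width: 0.0426
grasp_force: 0.0
time: 5.15
eef_pos: [0.6072, -0.15, 0.0523]
eef_rot: [0.683, 0.731, 0.0, 0.0]
ft_force: [0.4, 0.5, -0.0]
width: 0.0425
grasp_force: 0.0
```

```bash
python3 -m creep '[[[0,0,0],0,0],[[0,0,0],0,0],[[0,0,0],0,0],[[0,0,0],0,0]]' 60
```

```text
time: 5.55
eef_pos: [0.6073, -0.15, 0.0527]
eef_rot: [0.683, 0.731, 0.0, 0.0]
ft_force: [-1.7, -0.3, 4.2]
width: 0.0146
grasp_force: 58.5
```

```bash
python3 -m creep '[[[-6,-0.4,0],0,0],[[-6,-0.4,0],0,0],[[-6,-0.4,0],0,0],[[-6,-0.4,0],0,0],[[-6,-0.4,0],0,0],[[0,0,0],0,0],[[0,0,0],0,0]]'
python3 - <<'E'
from h import *
im,d=grab_frame("side"); P=cloud("side",d)
b,g,r=[im[...,i].astype(int) for i in range(3)]
print("knob",blob(P,.066,.11,(.59,-.15),.07,(r>100)&(g<80)&(b<80)))
E
```

```text
time: 6.25
eef_pos: [0.576, -0.1521, 0.0526]
eef_rot: [0.683, 0.731, -0.001, -0.0]
ft_force: [-1.0, 0.7, 7.3]
width: 0.0146
grasp_force: 59.5
knob {'n': 51, 'c': (0.5714, -0.1474), 'med': [0.5738, -0.1445, 0.0827], 'size': (18.3, 16.8), 'long_deg': 11.7}
```

```bash
python3 -m creep '[[[0,0,0],0,0.5],[[0,0,0],0,0.5],[[0,0,30],0,0.5],[[0,0,40],0,0.5],[[0,0,0],0,0.5]]'; python3 -c "
from h import *
print(get_obs()['joints'].round(2))"
```

```text
time: 6.8
eef_pos: [0.58, -0.1524, 0.1265]
eef_rot: [0.683, 0.731, 0.002, 0.003]
ft_force: [0.6, 0.9, 0.4]
width: 0.0429
grasp_force: 0.0
[ 0.53  0.4  -0.44  1.74  0.19  1.03  0.09]
```

```bash
python3 -m creep '[[[3,7,0],-0.145,0.5],[[3,7,0],-0.145,0.5],[[3,7,0],-0.145,0.5],[[3,7,0],-0.145,0.5],[[3,7,0],-0.145,0.5],[[3,7,0],-0.145,0.5],[[3,7,0],-0.145,0.5],[[3,7,0],-0.145,0.5],[[3,7,0],-0.145,0.5],[[0,9,0],-0.145,0.5]]'
python3 -m creep '[[[0,0,0],-0.121,0.5],[[0,0,0],0,0.5],[[0,0,0],0,0.5]]'
python3 - <<'E'
from h import *
c=cam("wrist"); im,d=grab_frame("wrist"); P=cloud("wrist",d,c)
o=get_obs();print(o["eef_pos"],R.from_quat(o["eef_rot"]).as_matrix()[:,1],o["joints"][6])
im,d=grab_frame("side"); P=cloud("side",d)
b,g,r=[im[...,i].astype(int) for i in range(3)]
print("knob",blob(P,.066,.11,(.59,-.15),.07,(r>100)&(g<80)&(b<80)))
E
```

```text
time: 7.8
eef_pos: [0.6028, -0.08, 0.1205]
eef_rot: [0.996, 0.091, -0.002, -0.0]
ft_force: [-0.2, -0.5, -0.5]
width: 0.0428
grasp_force: 0.0
time: 8.1
eef_pos: [0.6031, -0.0801, 0.1211]
eef_rot: [0.999, 0.035, -0.001, 0.0]
ft_force: [-0.0, 0.7, -0.2]
width: 0.0427
grasp_force: 0.0
[ 0.60328684 -0.08025097  0.12131733] [ 6.94738134e-02 -9.97583769e-01  1.14470129e-04] -1.4974082708709688
knob {'n': 59, 'c': (0.5755, -0.1508), 'med': [0.5718, -0.1481, 0.088], 'size': (22.1, 12.8), 'long_deg': -47.0}
```

```bash
python3 -m creep '[[[0,0,-30],0,0.5],[[0,0,-30],0,0.5],[[0,0,-11],0,0.5],[[0,0,0],0,0.5],[[0,0,0],0,0],[[0,0,0],0,0],[[0,0,0],0,0],[[0,0,0],0,0]]' 60
python3 -m creep '[[[-1.4,21,0],0,0],[[-1.4,21,0],0,0],[[-1.4,21,0],0,0],[[-1.4,21,0],0,0],[[-1.4,21,0],0,0],[[-1.4,21,0],0,0],[[-1.4,21,0],0,0],[[-1.4,21,0],0,0],[[-1.4,21,0],0,0],[[-1.4,21,0],0,0]]'
python3 -m creep '[[[-0.2,3,0],0,0],[[0,0,0],0,0],[[0,0,0],0,0]]'
```

```text
time: 9.0
eef_pos: [0.6055, -0.0802, 0.0529]
eef_rot: [0.999, 0.034, 0.002, 0.0]
ft_force: [0.5, 0.1, 6.1]
width: 0.0095
grasp_force: 58.8
time: 10.0
eef_pos: [0.5914, 0.1274, 0.0529]
eef_rot: [0.999, 0.033, 0.001, 0.002]
ft_force: [-0.7, -6.5, 7.1]
width: 0.0092
grasp_force: 59.6
time: 10.3
eef_pos: [0.591, 0.1344, 0.0529]
eef_rot: [0.999, 0.034, 0.001, -0.001]
ft_force: [-0.7, 1.2, 7.7]
width: 0.0097
grasp_force: 60.3
```

```bash
python3 -m creep '[[[0,0,0],0,0.6],[[0,0,0],0,0.6],[[0,0,35],0,0.6],[[0,-10,45],0.145,0.7],[[0,-10,30],0.145,0.7],[[0,-10,0],0.145,0.7],[[0,0,0],0.145,0.7],[[0,0,0],0.145,0.7],[[0,0,0],0.145,0.7],[[0,0,0],0.145,0.7]]'
python3 -m creep '[[[0,0,0],0.145,0.7],[[0,0,0],0.145,0.7],[[0,0,0],0.145,0.7],[[0,0,0],0.121,0.7],[[0,0,0],0,0.7]]'
python3 - <<'E'
from h import *
o=get_obs();print(o["eef_pos"],R.from_quat(o["eef_rot"]).as_matrix()[:,1],o["joints"][6])
def rep(n):
    c=cam(n); im,d=grab_frame(n); cv2.imwrite(f"pics/{n}2.png",im); P=cloud(n,d,c)
    for s in (-63,0,63):
        e=np.array([.6204,-.2801])+(.2149+s/1000)*np.array([-.068,.998])
        print(n,e.round(4),"lug",blob(P,.083,.1,e,.03))
    return P
rep("top");rep("wrist")
E
```

```text
time: 11.3
eef_pos: [0.5895, 0.1026, 0.1606]
eef_rot: [0.856, 0.518, -0.0, -0.0]
ft_force: [-0.2, 0.1, -0.8]
width: 0.0598
grasp_force: 0.0
time: 11.8
eef_pos: [0.5895, 0.1027, 0.1606]
eef_rot: [0.683, 0.731, -0.0, -0.0]
ft_force: [0.5, -0.1, 0.3]
width: 0.0599
grasp_force: 0.0
[0.58949575 0.10268994 0.16057042] [ 9.97727015e-01  6.73801916e-02 -8.45115419e-04] -0.338437675162892
top [ 0.6101 -0.1285] lug {'n': 101, 'c': (0.611, -0.1282), 'med': [0.6114, -0.1259, 0.0916], 'size': (42.8, 12.4), 'long_deg': -89.4}
top [ 0.6058 -0.0656] lug {'n': 99, 'c': (0.6069, -0.0646), 'med': [0.6062, -0.0666, 0.0916], 'size': (42.8, 12.5), 'long_deg': -86.6}
top [ 0.6015 -0.0028] lug {'n': 100, 'c': (0.6015, -0.0013), 'med': [0.602, -0.0002, 0.0918], 'size': (40.5, 12.7), 'long_deg': -88.2}
wrist [ 0.6101 -0.1285] lug None
wrist [ 0.6058 -0.0656] lug None
wrist [ 0.6015 -0.0028] lug {'n': 558, 'c': (0.6012, -0.0016), 'med': [0.601, 0.0013, 0.0901], 'size': (45.6, 11.8), 'long_deg': -85.9}
```

View pics/wrist2.png

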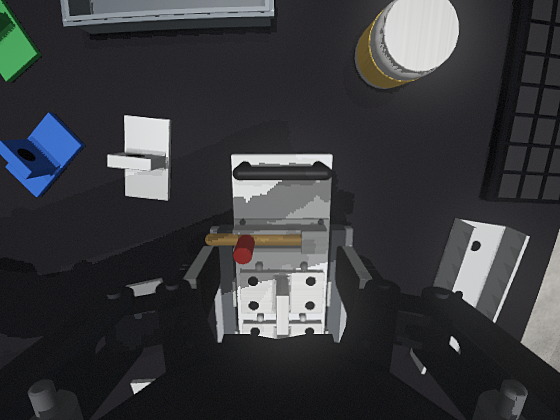

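Wrist view: shuttle fully out, bolt drawn (knob at 243,250), and the first drilled fitting with its holes at (282,300). Next I pick nest2's fitting.

```bash
python3 -m creep '[[[4,-35,0],0,0.6],[[4,-35,0],0,0.6],[[4,-34.3,0],0,0.6],[[0,0,-30],0,0.6],[[0,0,-40],0,0.6],[[0,0,-35],0,0.6],[[0,0,-15],0,0.6],[[0,0,-4.5],0,0.6],[[0,0,0],0,0.6],[[0,0,0],0,0.6]]'
python3 -m creep '[[[0,0,0],0,0],[[0,0,0],0,0],[[0,0,0],0,0],[[0,0,0],0,0],[[0,0,0],0,0]]' 60
```

```text
time: 12.9
eef_pos: [0.6035, -0.0009, 0.0384]
eef_rot: [0.683, 0.731, 0.001, 0.001]
ft_force: [0.5, 0.1, 0.8]
width: 0.0515
grasp_force: 0.0
time: 13.4
eef_pos: [0.6025, -0.0012, 0.0376]
eef_rot: [0.683, 0.731, 0.0, 0.001]
ft_force: [-1.2, 0.3, 6.0]
width: 0.0106
grasp_force: 60.7
```

```bash
python3 -m creep '[[[0,0,15],0,0],[[0,0,30],0,0],[[0,0,30],0,0],[[-10,38,0],0,0],[[-13,42,0],0,0],[[-13,42,0],0,0],[[-13,42,0],0,0],[[-13,42,0],0,0],[[-13,42,0],0,0],[[-13,42,0],0,0]]'
python3 -m creep '[[[-13,42,0],0,0],[[-13,42,0],0,0],[[-13,42,0],0,0],[[-12,30,0],-0.017,0],[[-10,23,0],0,0],[[0,0,0],0,0],[[0,0,-30],0,0],[[0,0,-30],0,0],[[0,0,-30],0,0],[[0,0,-12],0,0]]'
```

```text
time: 14.4
eef_pos: [0.5129, 0.29, 0.1119]
eef_rot: [0.683, 0.731, -0.0, 0.0]
ft_force: [1.0, -0.1, -1.6]
width: 0.0109
grasp_force: 59.6
time: 15.4
eef_pos: [0.4535, 0.4776, 0.0214]
eef_rot: [0.689, 0.725, 0.007, -0.003]
ft_force: [-14.9, 1.2, 72.4]
width: 0.0109
grasp_force: 98.9
```

I overshot in y and the flange sits on the tray's far wall. Lifting at once.

```bash
python3 -m creep '[[[0,0,25],0,0],[[0,0,30],0,0],[[0,0,30],0,0],[[0,0,0],0,0],[[0,0,0],0,0]]'
python3 - <<'E'
from h import *
o=get_obs();print(o["eef_pos"],o["time"])
im,d=grab_frame("side");cv2.imwrite("pics/s3.png",im)
P=cloud("side",d)
c=cam("wrist"); im,d=grab_frame("wrist"); P=cloud("wrist",d,c); e=o["eef_pos"][:2]
print(blob(P,.03,.25,e,.07,(P[...,2]<o["eef_pos"][2]+.01)))
E
```

```text
time: 15.9
eef_pos: [0.4535, 0.4669, 0.0948]
eef_rot: [0.689, 0.725, 0.0, 0.0]
ft_force: [-0.1, -0.1, -2.5]
width: 0.0108
grasp_force: 88.4
[0.45350784 0.46688631 0.09479572] 15.9
{'n': 2036, 'c': (0.4536, 0.4648), 'med': [0.4537, 0.4654, 0.0385], 'size': (139.8, 8.7), 'long_deg': 4.6}
```

View pics/s3.png

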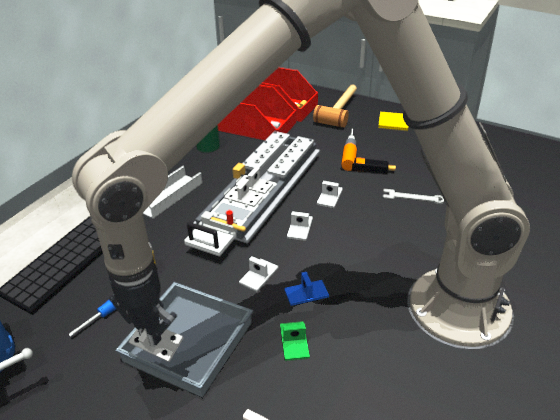

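Side view: the fitting is still held, over the tray's far edge at (160,340), and looks roughly level. I'll check its pose in the grip.

Run:
```python
from h import *
im,d=grab_frame("side"); P=cloud("side",d); e=get_obs()["eef_pos"]
m=(np.abs(P[...,0]-e[0])<.06)&(np.abs(P[...,1]-e[1])<.05)&(P[...,2]>.06)&(P[...,2]<.118)&(im.min(2)>110)
q=P[m]; print(len(q),q.min(0),q.max(0)); 
from numpy.linalg import svd,lstsq
w=np.ones(len(q),bool)
for _ in range(6):
    A=np.c_[q[w,:2]-e[:2],np.ones(w.sum())]; s=lstsq(A,q[w,2],rcond=None)[0]
    r=q[:,2]-np.c_[q[:,:2]-e[:2],np.ones(len(q))]@s; w=abs(r)<.004
print(s,w.sum(),blob(P,0.06,.118,e[:2],.09,m))
```

```text
402 [0.40593911 0.44044065 0.1041125 ] [0.49816328 0.48371014 0.11795165]
[ 0.00996457 -0.27472595  0.11439892] 382 {'n': 402, 'c': (0.4529, 0.4631), 'med': [0.4351, 0.4719, 0.1129], 'size': (91.8, 38.2), 'long_deg': 4.5}
```

The fitting has tilted about 15° in the grip, +y side low. Set down gently with a light grip it will rock flat.

```bash
python3 -m creep '[[[6,-21,0],0,0],[[7,-20,0],0,0],[[0,0,0],0,0],[[0,0,-30],0,0],[[0,0,-30],0,0],[[0,0,-20],0,0],[[0,0,-10],0,0],[[0,0,-3],0,0],[[0,0,0],0,0]]'
python3 -m creep '[[[0,0,-1],0,0],[[0,0,-1],0,0],[[0,0,-1],0,0],[[0,0,-1],0,0],[[0,0,0],0,0]]' 20
```

```text
time: 16.95
eef_pos: [0.4657, 0.4272, 0.0015]
eef_rot: [0.689, 0.725, 0.0, -0.0]
ft_force: [0.1, 0.1, -2.0]
width: 0.0106
grasp_force: 88.5
time: 17.45
eef_pos: [0.4659, 0.4267, -0.0024]
eef_rot: [0.689, 0.725, 0.0, 0.0]
ft_force: [-0.1, -0.4, -2.2]
width: 0.0111
grasp_force: 88.5
```

```bash
python3 -m creep '[[[0,0,-2],0,0],[[0,0,-2],0,0],[[0,0,0],0,0]]' 20
python3 -m creep '[[[0,0,0],0,0.2],[[0,0,0],0,0.4],[[0,0,0],0,0.5],[[0,0,0],0,0.5],[[0,0,20],0,0.5],[[0,0,40],0,0.6],[[0,0,30],0,0.6],[[2,-30,0],0.017,0.6],[[2,-30,0],0,0.6]]'
python3 - <<'E'
from h import *
c=cam("top"); im,d=grab_frame("side"); P=cloud("side",d)
print(blob(P,.035,.065,(.466,.426),.04)); print(blob(P,.009,.02,(.466,.426),.065,im.min(2)>110)); print(get_obs()["eef_pos"])
E
```

```text
time: 17.75
eef_pos: [0.4659, 0.4269, -0.0065]
eef_rot: [0.689, 0.725, 0.0, 0.0]
ft_force: [-0.2, 0.6, -1.9]
width: 0.011
grasp_force: 88.8
time: 18.65
eef_pos: [0.4701, 0.3679, 0.0852]
eef_rot: [0.682, 0.732, 0.002, 0.0]
ft_force: [0.0, -0.3, -0.5]
width: 0.0514
grasp_force: 0.0
{'n': 262, 'c': (0.4589, 0.4292), 'med': [0.462, 0.4207, 0.0481], 'size': (74.4, 37.3), 'long_deg': 83.1}
{'n': 637, 'c': (0.4708, 0.4136), 'med': [0.4541, 0.4165, 0.0119], 'size': (102.3, 52.7), 'long_deg': 3.0}
[0.47146893 0.35927302 0.08359372]
```

```bash
python3 -m creep '[[[10,-35,15],0,0.6],[[14,-44,15],0,0.6],[[14,-44,0],0,0.6],[[14,-44,0],0,0.6],[[14,-44,0],0,0.6],[[14,-44,0],0,0.6],[[14,-44,0],0,0.6],[[14,-44,0],0,0.6],[[14,-44,0],0,0.6],[[14,-44,0],0,0.6]]'
python3 -m creep '[[[0,0,0],0,0.6],[[0,0,0],0,0.6]]'
```

```text
time: 19.7
eef_pos: [0.6062, -0.066, 0.1137]
eef_rot: [0.683, 0.731, 0.0, 0.0]
ft_force: [1.0, -0.1, -0.3]
width: 0.0512
grasp_force: 0.0
time: 19.9
eef_pos: [0.6058, -0.0658, 0.1132]
eef_rot: [0.684, 0.73, -0.0, -0.0]
ft_force: [-0.1, -0.2, -0.4]
width: 0.0513
grasp_force: 0.0
```

```bash
python3 -m creep '[[[0.5,0,-35],0,0.6],[[0,0,-30],0,0.6],[[0,0,-11],0,0.6],[[0,0,0],0,0.6],[[0,0,0],0,0],[[0,0,0],0,0],[[0,0,0],0,0],[[0,0,0],0,0],[[0,0,0],0,0]]' 60
python3 -m creep '[[[0,0,16],0,0],[[0,0,30],0,0],[[0,0,30],0,0],[[-13.6,43,0],0,0],[[-13.6,43,0],0,0],[[-13.6,43,0],0,0],[[-13.6,43,0],0,0],[[-13.6,43,0],0,0],[[-13.6,43,0],0,0],[[-13.6,43,0],0,0]]'
python3 -m creep '[[[-13.6,43,0],0,0],[[-13.6,43,0],0,0],[[-13.6,43,0],-0.017,0],[[0,0,0],0,0],[[0,0,0],0,0]]'
```

```text
time: 20.8
eef_pos: [0.6078, -0.0641, 0.0393]
eef_rot: [0.683, 0.731, 0.001, 0.001]
ft_force: [-1.1, 0.6, 6.6]
width: 0.0108
grasp_force: 61.2
time: 21.8
eef_pos: [0.5104, 0.238, 0.1143]
eef_rot: [0.683, 0.731, 0.0, 0.0]
ft_force: [1.2, 0.4, -2.0]
width: 0.0108
grasp_force: 60.1
time: 22.3
eef_pos: [0.4693, 0.3671, 0.114]
eef_rot: [0.688, 0.726, -0.0, 0.0]
ft_force: [0.8, -1.5, -1.6]
width: 0.011
grasp_force: 60.0
```

```bash
python3 -m creep '[[[0,0,-35],0,0],[[0,0,-35],0,0],[[0,0,-30],0,0],[[0,0,-11],0,0],[[0,0,0],0,0],[[0,0,0],0,0]]'
python3 -m creep '[[[0,0,0],0,0.2],[[0,0,0],0,0.4],[[0,0,0],0,0.5],[[0,0,0],0,0.6],[[0,0,30],0,0.6],[[0,0,40],0,0.6],[[0,0,40],0,0.6],[[14,-45,0],0.017,0.6],[[14,-45,0],0,0.6],[[14,-45,0],0,0.6]]'
python3 -m creep '[[[14,-45,0],0,0.6],[[14,-45,0],0,0.6],[[14,-45,0],0,0.6],[[14,-45,0],0,0.6],[[14,-45,0],0,0.6],[[14,-45,0],0,0.6],[[14,-45,0],0,0.6],[[0,-43,0],0,0.6],[[0,0,0],0,0.6],[[0,0,0],0,0.6]]'
```

```text
time: 22.9
eef_pos: [0.4716, 0.3652, 0.0034]
eef_rot: [0.689, 0.724, 0.001, 0.0]
ft_force: [0.2, -0.3, -1.9]
width: 0.0106
grasp_force: 60.7
time: 23.9
eef_pos: [0.5128, 0.2296, 0.1132]
eef_rot: [0.682, 0.731, 0.001, 0.001]
ft_force: [0.5, 0.2, -0.8]
width: 0.0515
grasp_force: 0.0
time: 24.9
eef_pos: [0.61, -0.1286, 0.1123]
eef_rot: [0.684, 0.73, -0.0, -0.0]
ft_force: [0.7, 1.4, 0.5]
width: 0.0513
grasp_force: 0.0
```

```bash
python3 -m creep '[[[0.5,0,-35],0,0.6],[[0,0,-30],0,0.6],[[0,0,-10],0,0.6],[[0,0,0],0,0.6],[[0,0,0],0,0],[[0,0,0],0,0],[[0,0,0],0,0],[[0,0,0],0,0],[[0,0,0],0,0]]' 60
python3 -m creep '[[[0,0,16],0,0],[[0,0,30],0,0],[[0,0,30],0,0],[[-13.8,43.4,0],0,0],[[-13.8,43.4,0],0,0],[[-13.8,43.4,0],0,0],[[-13.8,43.4,0],0,0],[[-13.8,43.4,0],0,0],[[-13.8,43.4,0],0,0],[[-13.8,43.4,0],0,0]]'
python3 -m creep '[[[-13.8,43.4,0],0,0],[[-13.8,43.4,0],0,0],[[-13.8,43.4,0],-0.017,0],[[0,0,0],0,0],[[0,0,0],0,0]]'
```

```text
time: 25.8
eef_pos: [0.6123, -0.1272, 0.0394]
eef_rot: [0.683, 0.731, 0.001, 0.001]
ft_force: [-0.8, 1.1, 6.6]
width: 0.011
grasp_force: 61.1
time: 26.8
eef_pos: [0.5133, 0.1778, 0.1143]
eef_rot: [0.683, 0.731, 0.0, 0.0]
ft_force: [1.4, -0.2, -2.2]
width: 0.0111
grasp_force: 59.9
time: 27.3
eef_pos: [0.4719, 0.308, 0.114]
eef_rot: [0.688, 0.726, -0.0, 0.0]
ft_force: [0.8, -1.2, -1.6]
width: 0.0108
grasp_force: 59.9
```

```bash
python3 -m creep '[[[0,0,-35],0,0],[[0,0,-35],0,0],[[0,0,-30],0,0],[[0,0,-11],0,0],[[0,0,0],0,0],[[0,0,0],0,0]]'
python3 -m creep '[[[0,0,0],0,0.2],[[0,0,0],0,0.4],[[0,0,0],0,0.5],[[0,0,0],0,0.6],[[0,0,30],0,0.6],[[0,0,40],0,0.6],[[0,0,50],0,0.6],[[15,-45,10],0.145,0.6],[[15,-45,0],0.145,0.6],[[15,-45,0],0.145,0.6]]'
cat > look.py <<'E'
from h import *
import sys
im,d=grab_frame("top"); P=cloud("top",d); tag=sys.argv[1]; cv2.imwrite(f"pics/top_{tag}.png",im)
m=(P[...,2]>.042)&(P[...,2]<.056)&(d>0)&(im.min(2)>0)
n,l,s,cc=cv2.connectedComponentsWithStats(m.astype(np.uint8))
for i in range(1,n):
    if 50<s[i,4]<160:
        b=blob(P,.04,.056,(0,0),9,l==i)
        if b and b["size"][0]<48 and b["size"][1]<16: print(cc[i].round(0),b["c"],b["size"],b["long_deg"],im[l==i].mean(0).round())
o=get_obs(); y=R.from_quat(o["eef_rot"]).as_matrix()[:,1]; print(o["time"],o["eef_pos"].round(4),"close deg",np.degrees(np.arctan2(y[1],y[0])).round(1),"j7",o["joints"][6].round(2))
E
python3 look.py a
```

```text
time: 27.9
eef_pos: [0.4741, 0.3062, 0.0034]
eef_rot: [0.689, 0.724, 0.001, 0.0]
ft_force: [0.5, 0.6, -1.3]
width: 0.0108
grasp_force: 60.8
time: 28.9
eef_pos: [0.5167, 0.1775, 0.1331]
eef_rot: [0.522, 0.853, 0.001, 0.001]
ft_force: [1.2, -0.3, -0.6]
width: 0.0511
grasp_force: 0.0
[224. 241.] (0.443, 0.1293) (42.5, 12.2) -3.2 [187. 188. 191.]
[306. 243.] (0.4398, -0.0705) (43.8, 12.4) 16.8 [223. 222. 224.]
[371. 248.] (0.4298, -0.2307) (43.1, 13.0) 8.8 [209. 209. 211.]
28.95 [0.5199 0.1659 0.1318] close deg 26.6 j7 -0.13
```

View pics/top_a.png

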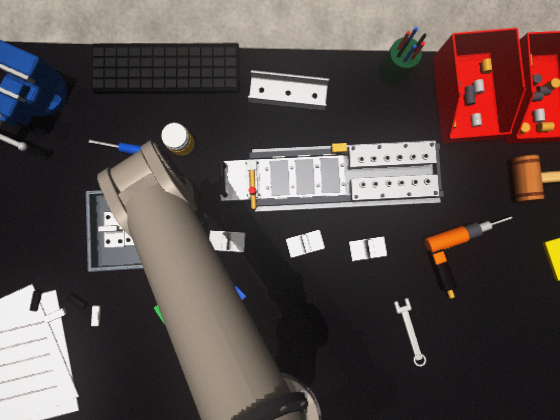

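Top view: the nests (cols 270–345, row 178) are empty, and the drilled fittings are in the tray at about (115,228). The blanks at (224,241), (306,243), (371,248) haven't moved. I'll check the nest centres against pins and fences.

Run:
```python
from h import *
im,d=grab_frame("top"); P=cloud("top",d)
xj=np.array([.9977,.068]);yj=np.array([-.068,.9977]); o=np.array([.6058,-.0656])
L=np.stack([(P[...,:2]-o)@xj,(P[...,:2]-o)@yj],-1)
m=(P[...,2]>.0485)&(P[...,2]<.06)&(abs(L[...,0])<.06)&(abs(L[...,1])<.125)
n,l,s,cc=cv2.connectedComponentsWithStats(m.astype(np.uint8))
for i in range(1,n):
    if s[i,4]>=4: q=L[l==i]*1000; print(s[i,4],q.mean(0).round(1),q.min(0).round(1),q.max(0).round(1),np.median(P[l==i][:,2]).round(4))
```

```text
33 [ 53.6 -62.5] [ 49.8 -83.9] [ 59.9 -48.7] 0.0504
11 [  53.5 -101. ] [  51.8 -109.8] [ 57.4 -91.8] 0.0511
37 [53.8 59.3] [50.  38.1] [60. 78.] 0.0506
48 [54.4  1.8] [ 50.1 -19.5] [59.9 28.1] 0.0501
7 [ 56.6 -27.7] [ 53.9 -31.7] [ 59.4 -24.5] 0.0494
16 [ 56.4 112.7] [53.4 99.9] [ 59.9 124.9] 0.0495
4 [57.3 91.4] [54.5 87.7] [59.8 95. ] 0.0503
7 [ 42.6 115.7] [ 38.2 113.1] [ 45.9 118.3] 0.0502
8 [ 23.5 -94.3] [ 20.3 -96.9] [ 27.3 -91.4] 0.0529
10 [24.1 32.2] [20.8 29.7] [29.4 34.8] 0.0534
9 [ 22.6 -31.5] [ 18.5 -34.8] [ 25.8 -27.5] 0.0521
9 [ 22.7 116.8] [ 15.8 114.2] [ 30.6 118.7] 0.0501
9 [24.1 94.1] [21.3 91.5] [26.9 96.7] 0.0533
22 [-19.  116.5] [-32.8 113.2] [ -4.1 118.7] 0.05
9 [-24.4 -93.5] [-27.7 -96.6] [-20.  -90.8] 0.0535
9 [-23.8  32.3] [-26.4  29.5] [-21.   34.8] 0.0531
8 [-24.5 -30.7] [-27.  -34.5] [-22.1 -27. ] 0.0526
8 [-23.4  94.3] [-25.6  91.5] [-20.2  96.6] 0.0519
27 [-53.1 -60.1] [-57.8 -77.3] [-50.1 -47.7] 0.0504
23 [-55.5 -96.2] [ -59.5 -109.5] [-51.8 -82.4] 0.0498
50 [-53.5  73.5] [-60.   46.1] [-48.8 100.4] 0.05
37 [-54.2   1.5] [-59.8 -13.4] [-49.6  19.1] 0.0504
17 [-56.  109.4] [-59.6 103. ] [-51.8 115.5] 0.0498
5 [-57.3  29.5] [-58.4  26.4] [-55.7  33.9] 0.0489
```

```bash
python3 -m creep '[[[-15,-8,0],0.13,0.6],[[-15,-8,0],0.13,0.6],[[-15,-8,0],0.13,0.6],[[-15,-8,0],0.13,0.6],[[-15,-8,0],0.13,0.6],[[0,0,0],0.13,0.6],[[0,0,0],0.13,0.6],[[0,0,0],0.12,0.6],[[0,0,0],0,0.6],[[0,0,0],0,0.6]]'
python3 look.py b
```

```text
time: 30.0
eef_pos: [0.4408, 0.1387, 0.132]
eef_rot: [0.039, 0.999, 0.0, -0.0]
ft_force: [-0.3, 0.2, -0.2]
width: 0.0512
grasp_force: 0.0
[305. 243.] (0.4399, -0.0703) (43.5, 12.2) 16.9 [222. 221. 223.]
[371. 249.] (0.4298, -0.2304) (42.9, 12.4) 9.1 [208. 207. 209.]
30.05 [0.4408 0.1387 0.132 ] close deg 85.5 j7 0.93
```

```bash
python3 -m creep '[[[3,-9.4,-30],0.025,0.6],[[0,0,-40],0,0.6],[[0,0,-35],0,0.6],[[0,0,-20],0,0.6],[[0,0,-11],0,0.6],[[0,0,0],0,0.6],[[0,0,0],0,0.6]]'
python3 -m creep '[[[0,0,0],0,0],[[0,0,0],0,0],[[0,0,0],0,0],[[0,0,0],0,0],[[0,0,0],0,0]]' 60
```

```text
time: 30.75
eef_pos: [0.4447, 0.1296, -0.0033]
eef_rot: [0.026, 1.0, 0.0, 0.001]
ft_force: [-0.8, -0.6, 0.2]
width: 0.0511
grasp_force: 0.0
time: 31.25
eef_pos: [0.4448, 0.1292, -0.0031]
eef_rot: [0.026, 1.0, 0.0, 0.001]
ft_force: [-1.1, 0.1, 6.7]
width: 0.0107
grasp_force: 59.9
```

```bash
python3 -m creep '[[[0,0,18],0,0],[[0,0,40],0,0],[[0,0,40],0,0],[[0,0,20],0,0]]'
python3 -m creep '[[[15.8,-13.1,0],-0.145,0],[[15.8,-13.1,0],-0.145,0],[[15.8,-13.1,0],-0.145,0],[[15.8,-13.1,0],-0.145,0],[[15.8,-13.1,0],-0.145,0],[[15.8,-13.1,0],-0.145,0],[[15.8,-13.1,0],-0.145,0],[[15.8,-13.1,0],-0.145,0],[[15.8,-13.1,0],-0.145,0],[[15.8,-13.1,0],-0.145,0]]'
python3 -m creep '[[[0,0,0],0,0],[[0,0,0],0,0]]'
python3 look.py c
```

```text
time: 31.65
eef_pos: [0.4453, 0.1298, 0.1168]
eef_rot: [0.025, 1.0, 0.0, 0.002]
ft_force: [0.9, -0.6, -1.4]
width: 0.0108
grasp_force: 58.9
time: 32.65
eef_pos: [0.6018, -0.0027, 0.1134]
eef_rot: [0.684, 0.729, -0.0, -0.0]
ft_force: [1.0, -0.5, -2.0]
width: 0.0108
grasp_force: 58.8
time: 32.85
eef_pos: [0.6012, -0.002, 0.1133]
eef_rot: [0.682, 0.732, -0.0, -0.001]
ft_force: [0.2, 0.5, -1.4]
width: 0.0109
grasp_force: 58.8
[128. 226.] (0.4735, 0.3631) (44.9, 12.2) -88.5 [214. 215. 218.]
[152. 226.] (0.4753, 0.3047) (44.4, 10.1) -88.6 [220. 220. 222.]
[108. 228.] (0.4687, 0.4117) (43.6, 9.9) -89.1 [220. 222. 224.]
[371. 248.] (0.4299, -0.2303) (42.8, 12.5) 9.4 [209. 209. 211.]
[224. 292.] (0.3195, 0.1261) (43.0, 12.1) -44.1 [228. 123.  62.]
[170. 307.] (0.2798, 0.257) (43.4, 12.5) 35.9 [ 78. 172.  55.]
32.9 [ 0.6009 -0.0012  0.1135] close deg 4.1 j7 -0.17
```

```bash
python3 -m creep '[[[1,-0.6,-30],0,0],[[0,0,-22],0,0],[[0,0,-8],0,0],[[0,0,-4],0,0],[[0,0,0],0,0]]'
python3 -m creep '[[[0,0,-4],0,0],[[0,0,-3],0,0],[[0,0,-1.5],0,0],[[0,0,0],0,0],[[0,0,0],0,0]]'
```

```text
time: 33.4
eef_pos: [0.6029, -0.0021, 0.0502]
eef_rot: [0.682, 0.732, 0.0, -0.0]
ft_force: [0.3, -0.1, -1.5]
width: 0.0105
grasp_force: 58.8
time: 33.9
eef_pos: [0.6031, -0.0032, 0.0415]
eef_rot: [0.682, 0.731, -0.0, 0.0]
ft_force: [1.2, -2.6, -2.3]
width: 0.0107
grasp_force: 58.8
```

```bash
python3 -m creep '[[[0,0,0],0,0.2],[[0,0,0],0,0.4],[[0,0,0],0,0.5],[[0,0,0],0,0.6],[[0,0,30],0,0.6],[[0,0,40],0,0.6],[[0,0,10],0,0.6]]'
python3 -m creep '[[[-16.2,-6.8,0],-0.134,0.6],[[-16.2,-6.8,0],-0.134,0.6],[[-16.2,-6.8,0],-0.134,0.6],[[-16.2,-6.8,0],-0.134,0.6],[[-16.2,-6.8,0],-0.134,0.6],[[-16.2,-6.8,0],-0.134,0.6],[[-16.2,-6.8,0],-0.134,0.6],[[-16.2,-6.8,0],-0.134,0.6],[[-16.2,-6.8,0],-0.134,0.6],[[-16.2,-6.8,0],-0.134,0.6]]'
python3 -m creep '[[[0,0,0],0,0.6],[[0,0,0],0,0.6]]'
cat > chk.py <<'E'
from h import *
import sys
for n in sys.argv[1:]:
    im,d=grab_frame(n); P=cloud(n,d)
    for k,e in enumerate([(.6100,-.1281),(.6058,-.0652),(.6015,-.0024)]): print(n,"nest",k,e,"lug",blob(P,.08,.11,e,.032),"fl",(blob(P,.048,.056,e,.035,im.min(2)>90) or {}).get("med"))
E
python3 chk.py top; python3 look.py d
python3 - <<'E'
from h import *
c=cam("wrist"); im,d=grab_frame("wrist"); P=cloud("wrist",d,c)
print(blob(P,.038,.056,(.44,-.0705),.03))
E
```

```text
time: 34.6
eef_pos: [0.606, -0.0017, 0.126]
eef_rot: [0.682, 0.731, 0.003, 0.003]
ft_force: [0.5, 0.7, -0.5]
width: 0.051
grasp_force: 0.0
time: 35.6
eef_pos: [0.4399, -0.0706, 0.1212]
eef_rot: [0.989, 0.147, -0.0, -0.0]
ft_force: [0.4, 0.3, 1.3]
width: 0.0516
grasp_force: 0.0
time: 35.8
eef_pos: [0.4414, -0.0702, 0.1215]
eef_rot: [0.989, 0.151, 0.001, 0.0]
ft_force: [-0.0, -0.2, -0.1]
width: 0.0515
grasp_force: 0.0
top nest 0 (0.61, -0.1281) lug None fl [0.6108, -0.1229, 0.0483]
top nest 1 (0.6058, -0.0652) lug None fl [0.6115, -0.0573, 0.0483]
top nest 2 (0.6015, -0.0024) lug {'n': 108, 'c': (0.6036, -0.0002), 'med': [0.6028, -0.0013, 0.0917], 'size': (43.3, 12.5), 'long_deg': -86.4} fl [0.5919, -0.002, 0.0521]
[128. 226.] (0.4734, 0.3631) (45.4, 12.2) -88.6 [209. 211. 213.]
[152. 226.] (0.4754, 0.3052) (44.4, 10.2) -88.5 [221. 220. 223.]
[108. 228.] (0.4687, 0.4115) (42.5, 9.9) -88.7 [217. 218. 221.]
[371. 248.] (0.4298, -0.2305) (43.1, 12.3) 10.1 [208. 208. 211.]
[224. 292.] (0.3196, 0.126) (42.8, 12.0) -44.1 [226. 121.  61.]
[169. 307.] (0.2799, 0.257) (43.6, 13.0) 36.2 [ 78. 172.  54.]
35.9 [ 0.442  -0.0699  0.1216] close deg -72.6 j7 -1.24
{'n': 701, 'c': (0.4397, -0.0707), 'med': [0.4411, -0.0704, 0.0472], 'size': (43.5, 12.5), 'long_deg': 17.0}
```

```bash
python3 -m creep '[[[-1,-0.6,-30],-0.006,0.6],[[0,0,-40],0,0.6],[[0,0,-30],0,0.6],[[0,0,-15],0,0.6],[[0,0,-10],0,0.6],[[0,0,0],0,0.6],[[0,0,0],0,0.6]]'
python3 -m creep '[[[0,0,0],0,0],[[0,0,0],0,0],[[0,0,0],0,0],[[0,0,0],0,0],[[0,0,0],0,0]]' 60
```

```text
time: 36.65
eef_pos: [0.4408, -0.071, -0.0031]
eef_rot: [0.989, 0.147, 0.001, 0.0]
ft_force: [-0.3, -0.7, -0.2]
width: 0.0511
grasp_force: 0.0
time: 37.15
eef_pos: [0.4407, -0.0711, -0.0027]
eef_rot: [0.989, 0.147, 0.001, 0.0]
ft_force: [-0.5, -0.3, 6.6]
width: 0.0107
grasp_force: 60.4
```

```bash
python3 -m creep '[[[0,0,18],0,0],[[0,0,40],0,0],[[0,0,40],0,0],[[0,0,20],0,0]]'
python3 -m creep '[[[16.6,0.5,0],0.134,0],[[16.6,0.5,0],0.134,0],[[16.6,0.5,0],0.134,0],[[16.6,0.5,0],0.134,0],[[16.6,0.5,0],0.134,0],[[16.6,0.5,0],0.134,0],[[16.6,0.5,0],0.134,0],[[16.6,0.5,0],0.134,0],[[16.6,0.5,0],0.134,0],[[16.6,0.5,0],0.138,0]]'
python3 -m creep '[[[0,0,0],0,0],[[0,0,0],0,0],[[0,0,0],0,0]]'; python3 -c "
from h import *
o=get_obs();y=R.from_quat(o['eef_rot']).as_matrix()[:,1];print(o['eef_pos'],np.degrees(np.arctan2(y[1],y[0])))"
```

```text
time: 37.55
eef_pos: [0.4414, -0.0713, 0.1173]
eef_rot: [0.989, 0.147, 0.002, 0.001]
ft_force: [1.0, -0.7, -2.8]
width: 0.011
grasp_force: 59.4
time: 38.55
eef_pos: [0.6057, -0.0663, 0.1136]
eef_rot: [0.681, 0.733, -0.001, -0.001]
ft_force: [-0.2, 0.6, -2.8]
width: 0.0106
grasp_force: 59.3
time: 38.85
eef_pos: [0.6045, -0.0663, 0.1139]
eef_rot: [0.683, 0.73, -0.001, -0.001]
ft_force: [-0.3, 0.5, -2.0]
width: 0.0106
grasp_force: 59.3
[ 0.60451145 -0.06632239  0.11392818] 3.7941729636438426
```

```bash
python3 -m creep '[[[2,0.8,-30],0,0],[[0,0,-22],0,0],[[0,0,-8],0,0],[[0,0,-4],0,0],[[0,0,0],0,0]]'
python3 -m creep '[[[0,0,-4],0,0],[[0,0,-3],0,0],[[0,0,-1.5],0,0],[[0,0,0],0,0],[[0,0,0],0,0]]'
```

```text
time: 39.35
eef_pos: [0.6079, -0.0654, 0.0508]
eef_rot: [0.683, 0.731, 0.0, 0.0]
ft_force: [0.2, -0.2, -1.9]
width: 0.0107
grasp_force: 59.2
time: 39.85
eef_pos: [0.608, -0.0653, 0.0421]
eef_rot: [0.683, 0.731, 0.0, 0.0]
ft_force: [0.9, -1.5, -2.5]
width: 0.0106
grasp_force: 59.2
```

```bash
python3 -m creep '[[[0,0,0],0,0.2],[[0,0,0],0,0.4],[[0,0,0],0,0.5],[[0,0,0],0,0.6],[[0,0,30],0,0.6],[[0,0,40],0,0.6],[[0,0,10],0,0.6]]'
python3 -m creep '[[[-17.7,-16.5,0],-0.1475,0.6],[[-17.7,-16.5,0],-0.1475,0.6],[[-17.7,-16.5,0],-0.1475,0.6],[[-17.7,-16.5,0],-0.1475,0.6],[[-17.7,-16.5,0],-0.1475,0.6],[[-17.7,-16.5,0],-0.1475,0.6],[[-17.7,-16.5,0],-0.1475,0.6],[[-17.7,-16.5,0],-0.1475,0.6],[[-17.7,-16.5,0],-0.1475,0.6],[[-17.7,-16.5,0],-0.1475,0.6]]'
python3 -m creep '[[[0,0,0],0,0.6],[[0,0,0],0,0.6]]'
python3 chk.py top; python3 look.py e
python3 - <<'E'
from h import *
c=cam("wrist"); im,d=grab_frame("wrist"); P=cloud("wrist",d,c)
print(blob(P,.038,.056,(.43,-.2305),.03))
E
```

```text
time: 40.55
eef_pos: [0.6111, -0.0652, 0.1266]
eef_rot: [0.683, 0.731, 0.003, 0.003]
ft_force: [0.9, 0.1, 1.7]
width: 0.0514
grasp_force: 0.0
time: 41.55
eef_pos: [0.4301, -0.2309, 0.1219]
eef_rot: [0.997, 0.079, 0.0, 0.0]
ft_force: [-0.4, 0.3, 0.4]
width: 0.0513
grasp_force: 0.0
time: 41.75
eef_pos: [0.4309, -0.2303, 0.122]
eef_rot: [0.997, 0.082, 0.0, 0.0]
ft_force: [0.4, 0.6, -0.2]
width: 0.051
grasp_force: 0.0
top nest 0 (0.61, -0.1281) lug None fl [0.6001, -0.1343, 0.0483]
top nest 1 (0.6058, -0.0652) lug {'n': 108, 'c': (0.609, -0.0668), 'med': [0.6082, -0.0667, 0.0918], 'size': (43.1, 12.2), 'long_deg': -84.4} fl [0.5975, -0.0662, 0.0522]
top nest 2 (0.6015, -0.0024) lug {'n': 109, 'c': (0.604, -0.0002), 'med': [0.6026, -0.0002, 0.0917], 'size': (43.2, 12.4), 'long_deg': -86.8} fl [0.5919, -0.0005, 0.0522]
[152. 226.] (0.4754, 0.3051) (44.6, 9.9) -88.9 [217. 217. 219.]
[224. 292.] (0.3197, 0.1259) (43.0, 12.1) -44.1 [226. 121.  61.]
[169. 307.] (0.28, 0.2569) (43.6, 13.1) 35.7 [ 77. 171.  54.]
41.85 [ 0.4318 -0.2294  0.122 ] close deg -80.5 j7 -1.02
{'n': 693, 'c': (0.4297, -0.2311), 'med': [0.431, -0.231, 0.0472], 'size': (43.9, 11.6), 'long_deg': 9.7}
```

```bash
python3 -m creep '[[[-1,-1,-30],0,0.6],[[0,0,-40],0,0.6],[[0,0,-30],0,0.6],[[0,0,-15],0,0.6],[[0,0,-10],0,0.6],[[0,0,0],0,0.6],[[0,0,0],0,0.6]]'
python3 -m creep '[[[0,0,0],0,0],[[0,0,0],0,0],[[0,0,0],0,0],[[0,0,0],0,0],[[0,0,0],0,0]]' 60
python3 -m creep '[[[0,0,18],0,0],[[0,0,40],0,0],[[0,0,40],0,0],[[0,0,20],0,0],[[0,0,0],0,0]]'
```

```text
time: 42.6
eef_pos: [0.4309, -0.2313, -0.0025]
eef_rot: [0.997, 0.082, 0.001, 0.0]
ft_force: [0.2, -0.0, 0.3]
width: 0.0512
grasp_force: 0.0
time: 43.1
eef_pos: [0.4307, -0.2317, -0.0021]
eef_rot: [0.997, 0.082, 0.001, 0.0]
ft_force: [-0.4, 1.1, 6.0]
width: 0.0104
grasp_force: 61.3
time: 43.6
eef_pos: [0.432, -0.2324, 0.1178]
eef_rot: [0.997, 0.082, 0.003, 0.002]
ft_force: [0.9, -0.2, -2.1]
width: 0.0109
grasp_force: 60.3
```

```bash
python3 -m creep '[[[17.9,10.4,0],0.1475,0],[[17.9,10.4,0],0.1475,0],[[17.9,10.4,0],0.1475,0],[[17.9,10.4,0],0.1475,0],[[17.9,10.4,0],0.1475,0],[[17.9,10.4,0],0.1475,0],[[17.9,10.4,0],0.1475,0],[[17.9,10.4,0],0.1475,0],[[17.9,10.4,0],0.1475,0],[[17.9,10.4,0],0.1475,0]]'
python3 -m creep '[[[0,0,0],0,0],[[0,0,0],0,0],[[0,0,0],0,0]]'; python3 -c "
from h import *
o=get_obs();y=R.from_quat(o['eef_rot']).as_matrix()[:,1];print(o['eef_pos'],np.degrees(np.arctan2(y[1],y[0])))"
```

```text
time: 44.6
eef_pos: [0.6079, -0.1266, 0.1123]
eef_rot: [0.68, 0.733, -0.001, -0.002]
ft_force: [-0.0, 0.5, -1.7]
width: 0.0107
grasp_force: 60.1
time: 44.9
eef_pos: [0.6072, -0.1282, 0.1135]
eef_rot: [0.683, 0.73, -0.001, -0.001]
ft_force: [-0.7, 0.4, -1.4]
width: 0.0109
grasp_force: 60.1
[ 0.60717973 -0.12819705  0.11345566] 3.7709898396978616
```

```bash
python3 -m creep '[[[0.5,0.3,-30],0,0],[[0,0,-22],0,0],[[0,0,-8],0,0],[[0,0,-4],0,0],[[0,0,0],0,0]]'
python3 -m creep '[[[0,0,-4],0,0],[[0,0,-3],0,0],[[0,0,-1.5],0,0],[[0,0,0],0,0],[[0,0,0],0,0]]'
python3 -m creep '[[[0,0,0],0,0.2],[[0,0,0],0,0.4],[[0,0,0],0,0.5],[[0,0,0],0,0.6],[[0,0,30],0,0.6],[[0,0,40],0,0.6],[[0,0,15],0,0.6],[[0,0,0],0,0.6]]'
python3 chk.py top side; python3 look.py f
```

```text
time: 45.4
eef_pos: [0.6094, -0.1274, 0.0511]
eef_rot: [0.683, 0.73, 0.0, 0.0]
ft_force: [-0.0, 0.6, -1.3]
width: 0.0106
grasp_force: 60.0
time: 45.9
eef_pos: [0.6095, -0.127, 0.0426]
eef_rot: [0.683, 0.731, 0.0, 0.0]
ft_force: [-0.9, 0.3, -1.3]
width: 0.0107
grasp_force: 60.0
time: 46.7
eef_pos: [0.6117, -0.1272, 0.1305]
eef_rot: [0.683, 0.731, 0.002, 0.003]
ft_force: [0.6, 0.4, -0.7]
width: 0.0517
grasp_force: 0.0
top nest 0 (0.61, -0.1281) lug {'n': 56, 'c': (0.6096, -0.1187), 'med': [0.6093, -0.1182, 0.0917], 'size': (24.0, 11.8), 'long_deg': -82.9} fl [0.5968, -0.1184, 0.0519]
top nest 1 (0.6058, -0.0652) lug {'n': 110, 'c': (0.6091, -0.0669), 'med': [0.6084, -0.0668, 0.0917], 'size': (43.4, 12.6), 'long_deg': -83.9} fl [0.5976, -0.0649, 0.0521]
top nest 2 (0.6015, -0.0024) lug {'n': 111, 'c': (0.6037, -0.0002), 'med': [0.6027, -0.0002, 0.0914], 'size': (43.1, 12.8), 'long_deg': -87.6} fl [0.5921, -0.002, 0.0523]
side nest 0 (0.61, -0.1281) lug {'n': 71, 'c': (0.6083, -0.127), 'med': [0.607, -0.1253, 0.0883], 'size': (45.7, 15.5), 'long_deg': -82.6} fl [0.5975, -0.1252, 0.0507]
side nest 1 (0.6058, -0.0652) lug {'n': 75, 'c': (0.6065, -0.0654), 'med': [0.6045, -0.0619, 0.0883], 'size': (45.0, 15.2), 'long_deg': -84.6} fl [0.5932, -0.0644, 0.0504]
side nest 2 (0.6015, -0.0024) lug {'n': 87, 'c': (0.6013, 0.0015), 'med': [0.5991, 0.0051, 0.0881], 'size': (48.6, 13.1), 'long_deg': -85.7} fl [0.5908, 0.0017, 0.0501]
[153. 226.] (0.4753, 0.3053) (45.3, 10.1) -88.6 [215. 215. 217.]
[224. 292.] (0.3189, 0.1254) (43.0, 10.3) -44.0 [227. 122.  61.]
[169. 307.] (0.2799, 0.2568) (43.4, 12.7) 34.8 [ 77. 169.  53.]
46.85 [ 0.6082 -0.1271  0.1259] close deg 3.9 j7 0.05
```

View pics/top_f.png

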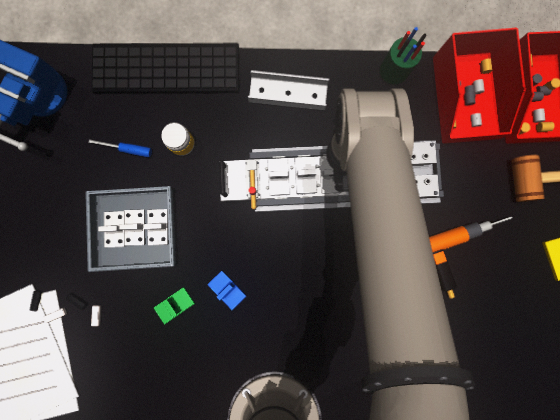

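Top view: three drilled fittings stand in the tray at (110–160,228), and the blanks sit in the nests at (279,178), (306,177) plus one under the arm. Lug heights (0.0917) show all are seated. Next is the handle.

```bash
python3 -m creep '[[[-1.6,26.2,0],-0.148,0.5],[[-1.6,26.2,0],-0.148,0.5],[[-1.6,26.2,0],-0.148,0.5],[[-1.6,26.2,0],-0.148,0.5],[[-1.6,26.2,0],-0.148,0.5],[[-1.6,26.2,0],-0.148,0.5],[[-1.6,26.2,0],-0.148,0.5],[[-1.6,26.2,0],-0.148,0.5],[[-1.6,26.2,0],-0.148,0.5],[[-1.6,26.2,0],-0.148,0.5]]'
python3 -m creep '[[[0,0,0],-0.091,0.5],[[0,0,0],0,0.5],[[0,0,0],0,0.5]]'
python3 chk.py top
```

```text
time: 47.85
eef_pos: [0.5919, 0.1355, 0.1252]
eef_rot: [0.997, 0.076, -0.002, 0.001]
ft_force: [1.2, -0.0, -0.7]
width: 0.0427
grasp_force: 0.0
time: 48.15
eef_pos: [0.5926, 0.1339, 0.1259]
eef_rot: [0.999, 0.034, -0.001, 0.001]
ft_force: [0.0, -0.1, 0.2]
width: 0.0427
grasp_force: 0.0
top nest 0 (0.61, -0.1281) lug {'n': 109, 'c': (0.6052, -0.1308), 'med': [0.6045, -0.1304, 0.0916], 'size': (43.6, 12.7), 'long_deg': -86.3} fl [0.6135, -0.1287, 0.0523]
top nest 1 (0.6058, -0.0652) lug {'n': 113, 'c': (0.6088, -0.0669), 'med': [0.6084, -0.0665, 0.0913], 'size': (43.4, 12.8), 'long_deg': -84.3} fl [0.5978, -0.0664, 0.0521]
top nest 2 (0.6015, -0.0024) lug {'n': 109, 'c': (0.604, -0.0001), 'med': [0.6025, -0.0002, 0.0919], 'size': (43.1, 12.6), 'long_deg': -86.8} fl [0.5924, -0.0007, 0.0521]
```

Nest0's blank has shifted about 5 mm within its play (knocked) but is still seated, inside the 8 mm limit and clear of the slot's sides. Pushing home.

```bash
python3 -m creep '[[[0,0,-30],0,0.5],[[0,0,-30],0,0.5],[[0,0,-13],0,0.5],[[0,0,0],0,0.5],[[0,0,0],0,0],[[0,0,0],0,0],[[0,0,0],0,0],[[0,0,0],0,0]]' 60
python3 -m creep '[[[0.7,-10,0],0,0],[[1.1,-16,0],0,0],[[1.1,-16,0],0,0],[[1.1,-16,0],0,0],[[1.1,-16,0],0,0],[[1.1,-16,0],0,0],[[1.1,-16,0],0,0],[[1.1,-16,0],0,0],[[1.1,-16,0],0,0],[[1.1,-16,0],0,0]]'
```

```text
time: 49.0
eef_pos: [0.5949, 0.1345, 0.0563]
eef_rot: [0.999, 0.034, 0.002, 0.0]
ft_force: [-0.8, -2.3, 5.6]
width: 0.0092
grasp_force: 58.8
time: 50.0
eef_pos: [0.605, -0.0159, 0.0563]
eef_rot: [0.999, 0.035, 0.001, -0.002]
ft_force: [-2.0, 5.1, 7.5]
width: 0.0092
grasp_force: 59.4
```

```bash
python3 -m creep '[[[1,-14,0],0,0],[[1,-14,0],0,0],[[1,-14,0],0,0],[[0.7,-10,0],0,0],[[0.4,-6,0],0,0],[[0.2,-3,0],0,0],[[0,0,0],0,0],[[0,0,0],0,0]]'
```

```text
time: 50.8
eef_pos: [0.6093, -0.0797, 0.0563]
eef_rot: [0.999, 0.034, 0.001, -0.0]
ft_force: [-1.4, 0.1, 7.5]
width: 0.0092
grasp_force: 59.4
```

```bash
python3 -m creep '[[[0.1,-1,0],0,0],[[0,-1,0],0,0],[[0,0,0],0,0]]'
python3 -m creep '[[[0,0,0],0,0.3],[[0,0,0],0,0.5],[[0,0,0],0,0.5],[[0,0,35],0,0.5],[[0,0,40],0,0.5],[[0,0,0],0,0.5]]'
python3 - <<'E'
from h import *
for n in ["wrist","side"]:
    c=cam(n); im,d=grab_frame(n); P=cloud(n,d,c); cv2.imwrite(f"pics/{n}_h.png",im)
    b,g,r=[im[...,i].astype(int) for i in range(3)]
    print("knob",blob(P,.066,.11,(.59,-.15),.07,(r>100)&(g<80)&(b<80)))
    print("handle",blob(P,.085,.1,(.605,-.08),.045))
E
```

```text
time: 51.1
eef_pos: [0.6093, -0.0799, 0.0563]
eef_rot: [0.999, 0.034, 0.001, -0.001]
ft_force: [-2.6, 3.4, 8.3]
width: 0.0092
grasp_force: 59.4
time: 51.7
eef_pos: [0.6128, -0.0827, 0.1352]
eef_rot: [0.999, 0.033, 0.006, 0.001]
ft_force: [0.7, -0.5, 0.6]
width: 0.0423
grasp_force: 0.0
knob {'n': 97, 'c': (0.5795, -0.1535), 'med': [0.5777, -0.1553, 0.0992], 'size': (14.9, 10.6), 'long_deg': 75.5}
handle {'n': 1547, 'c': (0.6072, -0.0805), 'med': [0.6112, -0.0805, 0.0923], 'size': (82.8, 11.9), 'long_deg': 4.0}
knob {'n': 64, 'c': (0.5779, -0.1556), 'med': [0.5725, -0.1465, 0.0877], 'size': (33.7, 14.1), 'long_deg': -64.1}
handle {'n': 111, 'c': (0.6035, -0.0767), 'med': [0.6028, -0.0766, 0.0905], 'size': (79.9, 15.5), 'long_deg': 7.0}
```

```bash
python3 -m creep '[[[-3.5,-7,0],0.148,0.5],[[-3.5,-7,0],0.148,0.5],[[-3.5,-7,0],0.148,0.5],[[-3.5,-7,0],0.148,0.5],[[-3.5,-7,0],0.148,0.5],[[-3.5,-7,0],0.148,0.5],[[-3.5,-7,0],0.148,0.5],[[-3.5,-7,0],0.148,0.5],[[-3.5,-7,0],0.148,0.5],[[-2,-7,0],0.148,0.5]]'
python3 -m creep '[[[0,0,0],0.091,0.5],[[0,0,0],0,0.5],[[0,0,0],0,0.5]]'
python3 - <<'E'
from h import *
c=cam("wrist"); o=get_obs(); im,d=grab_frame("wrist"); P=cloud("wrist",d,c)
print("knobtop",blob(P,.094,.106,(.577,-.152),.02)); y=R.from_quat(o['eef_rot']).as_matrix()[:,1];print(o['eef_pos'],np.degrees(np.arctan2(y[1],y[0])))
E
```

```text
time: 52.8
eef_pos: [0.5731, -0.1522, 0.1274]
eef_rot: [0.713, 0.701, -0.001, -0.002]
ft_force: [0.0, -0.2, 0.4]
width: 0.0428
grasp_force: 0.0
time: 53.1
eef_pos: [0.574, -0.1518, 0.1282]
eef_rot: [0.683, 0.73, -0.0, -0.001]
ft_force: [0.1, -0.5, -0.2]
width: 0.0424
grasp_force: 0.0
knobtop {'n': 420, 'c': (0.5764, -0.152), 'med': [0.5765, -0.1513, 0.0989], 'size': (16.1, 16.0), 'long_deg': 81.1}
[ 0.57404627 -0.15178725  0.12815245] 3.7768367655937256
```

```bash
python3 -m creep '[[[1,0,-35],0,0.5],[[0,0,-28],0,0.5],[[0,0,-12],0,0.5],[[0,0,0],0,0.5],[[0,0,0],0,0],[[0,0,0],0,0],[[0,0,0],0,0],[[0,0,0],0,0]]' 60
python3 -m creep '[[[6,0.4,0],0,0],[[6,0.4,0],0,0],[[6,0.4,0],0,0],[[6,0.4,0],0,0],[[4,0.3,0],0,0],[[2,0.1,0],0,0],[[0,0,0],0,0]]'
```

```text
time: 53.95
eef_pos: [0.5772, -0.1521, 0.0562]
eef_rot: [0.683, 0.731, 0.001, 0.001]
ft_force: [-1.3, 0.6, 5.6]
width: 0.0145
grasp_force: 58.8
time: 54.65
eef_pos: [0.6073, -0.1501, 0.0562]
eef_rot: [0.683, 0.731, 0.001, 0.001]
ft_force: [-1.0, 0.8, 6.6]
width: 0.0145
grasp_force: 59.1
```

Entered the keeper. Now pushing to the end stop.

```bash
python3 -m creep '[[[2,0.1,0],0,0],[[0,0,0],0,0]]'
python3 -m creep '[[[1.5,0.1,0],0,0],[[0,0,0],0,0]]'
python3 -m creep '[[[1,0.1,0],0,0],[[0,0,0],0,0]]'
```

```text
time: 54.85
eef_pos: [0.609, -0.15, 0.0562]
eef_rot: [0.683, 0.731, 0.001, 0.001]
ft_force: [-2.7, 0.4, 6.8]
width: 0.0141
grasp_force: 59.1
time: 55.05
eef_pos: [0.6104, -0.1499, 0.0562]
eef_rot: [0.683, 0.731, 0.001, 0.001]
ft_force: [-1.5, 0.3, 7.8]
width: 0.0141
grasp_force: 59.1
time: 55.25
eef_pos: [0.6107, -0.1499, 0.0562]
eef_rot: [0.683, 0.731, 0.0, 0.0]
ft_force: [-4.5, 0.6, 7.5]
width: 0.0145
grasp_force: 59.3
```

```bash
python3 -m creep '[[[1,0,0],0,0],[[0,0,0],0,0]]'
python3 -m creep '[[[0,0,0],0,0.3],[[0,0,0],0,0.5],[[0,0,0],0,0.5],[[0,0,35],0,0.5],[[0,0,40],0,0.5],[[-20,20,30],0,0.5],[[-30,30,0],0,0.5],[[-30,35,0],0,0.5],[[-30,35,0],0,0.5],[[0,0,0],0,0.5]]'
python3 - <<'E'
from h import *
im,d=grab_frame("top"); P=cloud("top",d); cv2.imwrite("pics/top_end.png",im)
b,g,r=[im[...,i].astype(int) for i in range(3)]
print("knob",blob(P,.06,.11,(.60,-.155),.06,(r>120)&(g<70)&(b<70)))
print("handle",blob(P,.085,.1,(.605,-.08),.045))
for e in [(.625,-.343),(.6204,-.2801),(.616,-.217)]: print("lug",blob(P,.083,.1,e,.031))
E
python3 look.py end2; python3 -c "
import cv2;cv2.imwrite('pics/endcrop.png',cv2.resize(cv2.imread('pics/top_end.png')[130:320,70:450],None,fx=2,fy=2))"
```

```text
time: 55.45
eef_pos: [0.6107, -0.1499, 0.0561]
eef_rot: [0.683, 0.731, -0.001, -0.0]
ft_force: [-4.9, 1.4, 9.8]
width: 0.0148
grasp_force: 59.5
time: 56.45
eef_pos: [0.4975, -0.0243, 0.1593]
eef_rot: [0.68, 0.733, -0.001, -0.001]
ft_force: [0.3, -0.0, -0.1]
width: 0.0426
grasp_force: 0.0
knob {'n': 23, 'c': (0.6112, -0.1499), 'med': [0.6127, -0.1506, 0.1006], 'size': (13.7, 12.7), 'long_deg': -27.2}
handle {'n': 31, 'c': (0.6374, -0.0779), 'med': [0.6395, -0.0758, 0.0939], 'size': (20.2, 9.5), 'long_deg': -1.2}
lug {'n': 107, 'c': (0.6196, -0.3465), 'med': [0.6188, -0.3469, 0.0916], 'size': (44.8, 11.8), 'long_deg': -86.4}
lug {'n': 104, 'c': (0.6233, -0.2831), 'med': [0.6231, -0.2829, 0.092], 'size': (43.3, 12.3), 'long_deg': -86.2}
lug {'n': 105, 'c': (0.6173, -0.2138), 'med': [0.6179, -0.2119, 0.0915], 'size': (44.3, 12.8), 'long_deg': -89.4}
[256. 202.] (0.5389, 0.0531) (24.5, 15.1) -86.7 [104. 100. 101.]
[153. 226.] (0.4754, 0.3053) (45.0, 10.2) -88.7 [220. 219. 221.]
[224. 292.] (0.3195, 0.1261) (42.7, 12.1) -44.1 [231. 127.  65.]
[169. 307.] (0.2798, 0.2571) (43.6, 13.0) 37.0 [ 82. 178.  57.]
56.55 [ 0.5012 -0.0291  0.1598] close deg 4.0 j7 -0.06
```

View pics/endcrop.png

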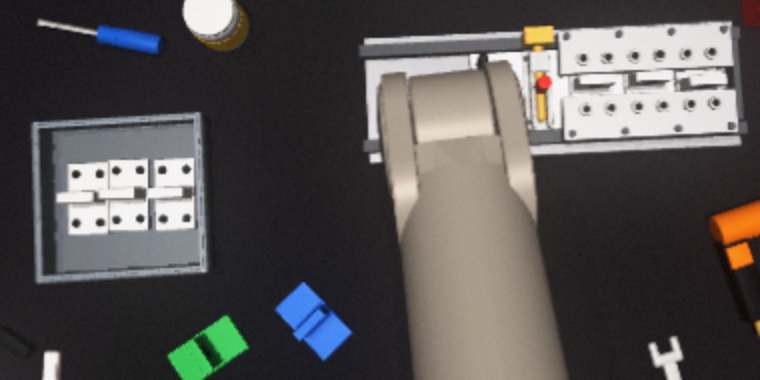

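Crop: shuttle home, knob by the keeper (543,82), lugs in the slot. In the tray the two left fittings are very close together, so I'll check they stand flat before signing off.

Run:
```python
from h import *
im,d=grab_frame("top"); P=cloud("top",d)
for y in (.3055,.363,.412):
    e=np.array([.473,y]); 
    m=(P[...,2]>.006)&(P[...,2]<.025)&(abs(P[...,0]-.472)<.043)&(abs(P[...,1]-y)<.02)&(im.min(2)>140)
    q=P[m]; A=np.c_[q[:,:2]-e,np.ones(len(q))]; s=np.linalg.lstsq(A,q[:,2],rcond=None)[0]
    l=blob(P,.04,.075,(.472,y),.024); print(y,len(q),"slope",s.round(3),"lug",l["c"],l["med"][2],l["size"])
```

```text
0.3055 377 slope [0.001 0.006 0.013] lug (0.4754, 0.3051) 0.0524 (44.9, 10.3)
0.363 397 slope [ 0.001 -0.005  0.013] lug (0.4734, 0.3629) 0.0525 (45.2, 12.0)
0.412 386 slope [ 0.005 -0.009  0.013] lug (0.4687, 0.4121) 0.0523 (43.8, 10.2)
```

All three stand flat, so I'm handing in.

```bash
python3 -c "
from rig import *
print(sign_off())"
```

```text
the job is handed in; nothing more can be done
None
```

The job is handed in after about 57 s of the 210 s (no verdict came back): the three drilled fittings stand flat in the grey tray, the three blanks are in their nests, the shuttle is home and the bolt is fully shot; along the way I briefly pressed one drilled fitting on the tray wall at 72 N (wrist limit 120 N), tilting it in the grip, before lifting and re-placing it.

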